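Load and lock a milling jar

TASK

Get the milling jar ready for the mill: fully unscrew its captive cap, only then swing it aside, put every stone specimen lying on the bench into the jar, then swing the cap back and screw it fully shut. Finally lock it by pushing the loose lock pin through the eye on the cap and on through the sleeve behind it until its tip sticks out at the far end, and leave it there. Do not disturb the vial or the marker.

Things in the scene. Friction and masses are not known exactly. Their poses are not given: they have to be found in the camera images.
- jar: fixed aluminium milling jar on a 160 x 190 x 10 mm base plate (place and yaw vary). Origin on the jar's axis at bench height. Outside diameter 84, mouth 66, inner floor at 20 mm with a 14 mm cone in its middle, rim at 80 mm height. In its frame: hinge post (16 mm diameter) 70 mm to -y; on the +y side, at x 5 to 23 mm, a 24 x 24 mm steel sleeve on a column, with a 13 x 13 mm square hole along x
- jar_mouth (a point): centre of the jar's mouth, at rim height 80 mm; axes as the jar
- jar_eye (a point): centre of the near (-x) mouth of the sleeve's 13 mm square hole, 70 mm to +y of the jar's axis, 82 mm above the bench; axes as the jar, so the hole runs along +x, 18 mm long. The pin comes from the -x side, through the cap's eye first
- jar_post (a point): top of the hinge post (97 mm high), on the vertical axis about which the swing arm turns; axes as the jar
- swing_arm (a joint): angle of the arm that carries the cap, rad: 0 = cap over the jar (stop), grows clockwise from above to 1.8 (stop). Turns about jar_post with the cap's centre 70 mm from it, which moves first to the jar's +x; stays where left (0.12 N m). Its bar lies over the cap disc, under the T-grip. The cap's eye hits the sleeve until the cap is unscrewed by over about 1.3 rad
- cap (a joint): twist of the screw cap relative to the swing arm, rad: 0 = screwed fully shut (stop), grows anticlockwise seen from above (unscrewing) to 1.9 (stop). Needs about 0.15 N m and stays where left. The cap rises 3 mm per rad of twist. World yaw of the cap = yaw of jar + cap - swing_arm
- cap_grip (a point): point on the cap's axis in its black T-grip, an upright bar 64 mm long along the cap's x, 14 mm thick (y), 26 mm high. The point is 5 mm below the bar's top, 130 mm above the bench when shut; the bar reaches down to 21 mm below it, and the arm's top is 23 mm below it. Axes as the cap. The cap disc is 88 mm in diameter
- cap_eye (a point): centre of the cap's eye, a 24 x 24 x 6 mm steel plate on the cap's edge with a 13 x 13 mm square hole, 70 mm from the cap's axis to the cap's +y; the hole runs along the cap's x. With the cap shut it lies 5 mm in front (-x) of jar_eye on the same line
- pin: loose lock pin lying level on the bench: brass square handle 44 x 14 x 14 mm with a coaxial steel shaft 9 mm in diameter and 60 mm long, its last 7 mm tapered. Origin at the centre of the handle, 7 mm above the bench; x along the shaft, which starts at x = 22 mm and ends at x = 82 mm. About 90 g
- pin_tip (a point): tip of the lock pin's shaft; axes as the pin
- stone0: stone specimen, a rounded grey block 28 x 20 x 18 mm (its x, y, z) with a reddish vein, about 30 g; origin at its centre, 9 mm above the bench at the start. Three to five of these are present
- stone1: stone specimen, a rounded grey block 28 x 20 x 18 mm (its x, y, z) with a reddish vein, about 30 g; origin at its centre, 9 mm above the bench at the start. Three to five of these are present
- stone2: stone specimen, a rounded grey block 28 x 20 x 18 mm (its x, y, z) with a reddish vein, about 30 g; origin at its centre, 9 mm above the bench at the start. Three to five of these are present
- stone3: stone specimen, a rounded grey block 28 x 20 x 18 mm (its x, y, z) with a reddish vein, about 30 g; origin at its centre, 9 mm above the bench at the start. Three to five of these are present
- stone4: stone specimen, a rounded grey block 28 x 20 x 18 mm (its x, y, z) with a reddish vein, about 30 g; origin at its centre, 9 mm above the bench at the start. Three to five of these are present
- vial: bystander, leave alone: small closed vial, 26 mm in diameter, 55 mm tall, standing among the specimens; origin at the centre of its underside
- marker: bystander, leave alone: blue marker pen, 12 mm in diameter, 120 mm long, lying on the bench; origin under its middle, x along it

How it is judged:
On the way, in this order (a step that is already met when the one before it is completed fails the run):
1. the cap is fully unscrewed while still over the jar (value of joint cap above 1.6 rad and value of joint swing_arm below 0.2 rad), for 0.2 s.
2. the cap is swung clear of the mouth (value of joint swing_arm above 1.2 rad), for 0.2 s.
3. every specimen present lies in the jar (z of each of stone0, stone1, stone2, stone3, stone4 in the frame of jar below 0.068 m and horizontal distance between each of stone0, stone1, stone2, stone3, stone4 and jar_mouth below 0.034 m), for 0.2 s.
4. the cap is back over the jar and screwed shut (value of joint swing_arm below 0.04 rad and value of joint cap below 0.08 rad), for 0.2 s.
At the end, for the whole second after the job is handed in: The swing arm is home (below 0.04 rad) and the cap screwed shut (below 0.08 rad), every specimen present lies inside the jar, and the pin runs along the hole of cap eye and sleeve with its tip at least 4 mm out of the sleeve's far end (22 mm past jar_eye), released and at rest (all of step 3 and all of step 4 and x of pin_tip in the frame of jar_eye above 0.022 m and y of pin_tip in the frame of jar_eye between -0.012 and 0.012 m and z of pin_tip in the frame of jar_eye between -0.012 and 0.012 m and angle between the x axis of pin and the x axis of jar, either way round below 0.4 rad and linear speed of pin below 0.02 m/s); the robot touches nothing.
It fails at once if the vial was knocked over or shifted more than 3 cm (distance of vial from where it was at the start of the episode above 0.03 m or angle between vial's own z axis and vertical above 0.5 rad).
It fails at once if the marker was shifted more than 5 cm (distance of marker from where it was at the start of the episode above 0.05 m).
Of stone0, stone1, stone2, stone3, stone4 only 3 to 5 are there at a start; the rules pass over those that are not, and their reading is None.
At some moment in a run one of stone0, stone1, stone2, stone3, stone4, pin may be knocked a few centimetres aside while the robot is not near it.
Once in a run the grip may slacken for a moment while it holds something.
It also fails if it takes over 210 s, if anything falls off the work surface, if the arm or the gripper's body presses on something with over 40 N, if the wrist force passes 120 N, or if a joint passes its speed limit or range.

ROBOT

A 7-joint arm with a two-finger parallel gripper is mounted at the origin on the work surface. World frame = base frame: x ahead of the robot, y to its left, z up, the work surface at z = 0. Lengths are in m, angles in rad, forces in N, time in s.
With the tool pointing down it reaches from about 0.4 to 0.875 m from the base axis. Payload 6.5 kg.
Tool frame: the origin (TCP) lies at the very end of the fingers, on their centre line; the grasp point (between the pads) lies 19 mm behind it (hold_point_z is the distance from the TCP to the grasp point, in m); x points along the fingers, y is the direction in which the jaws open and shut, and the axes are right-handed (so a half turn about x gives the same grasp; the last joint's range is limited). The gripper opens to 88 mm and grips with 3 to 60 N. Pads are 18 mm wide; open, the fingers measure 123 mm over their backs; the gripper's body (75 mm by 187 mm) begins 45 mm behind the grasp point.
Start: joints at [-1.416, 0.536, -0.004, 1.538, 0.003, 1.067, -0.071], TCP at [0.142, 0.634, 0.204] pointing down, gripper open.
Joint ranges: [-2.7, 2.7], [-0.37, 2.16], [-1.27, 1.26], [0.24, 2.4], [-1.31, 4.45], [0.19, 1.91], [-2.76, 2.76]. Speed limits (rad/s): [2.39, 2.39, 3.14, 3.14, 3.14, 3.14, 3.14].

INTERFACE

Orientations are given as a unit quaternion [x, y, z, w].
In Python, from plant import observe, get_image, finish_job, hold_point_z gives the robot as it stands.
- The arm moves only by the shell command python3 -m handwheel 'ROWS' [OPENING]. ROWS is JSON, a list of rows, each a list of 6 numbers: the shift along the tool's x, y, z in cm, then the turn, a rotation vector about the tool's x, y, z in degrees. A call has 1 to 8 rows; each row is the pose to reach, as a shift and turn from the pose commanded when the call began, along the tool's axes at that moment; what a row does not reach only later rows make up. A row lasts 1/8 s, in which the tool goes at most 62.5 mm and 10.7 degrees, less where a joint would pass 70% of its speed; a pose out of reach is approached as far as the arm can. A call with a gripper value outside its range is refused whole. OPENING is the opening, from 0 (shut) to 1 (fully open), set as the call begins (- or left out, the last holds). The fingers move at their own pace and stop on an object; the grip force is fixed at half the most. Time passes only in rows, so rows that repeat a pose let the fingers close. It gives the time, the measured TCP pose, the force and the opening at its end, in the units of the state.
- observe(): the state, without advancing time (a new reading comes with each control period).
- get_image(name): name is "scene" or "top" or "wrist"; returns a dict with "img" (400x640x3 uint8, blue, green, red), "intrinsics" (3x3 intrinsics, pixels), "position" and "orientation" of the camera in the world. Camera axes: x right, y up, looking along -z (the intrinsics and any distortion apply to the point x, -y, -z); pixel columns grow to the right and rows downward; lengths in m; the calibration is good to about 2 mm. A picture is of the moment at which its call begins. There is no depth.
- finish_job(): hands the job in, once; it reports no verdict.
The state is a dict: "t": time; "joint_pos": joint angles; "joint_vel": joint speeds; "joint_efforts": joint torques, N m; "position": TCP position; "ee_rot": TCP orientation; "force": force on the tool from outside, world axes, zero at the start; "torque": the same for the moment, N m; "grip_width": opening from 0.0 (shut) to 1.0 (fully open).
Only numpy, scipy, OpenCV 4.12 (cv2) and the standard library are available. Lean on these libraries where they do the work, as an engineer would, in place of code of your own. Each camera call takes 0.05 s, during which the arm holds its last target.

## Working session

There is one attempt and no reset: what is moved stays moved. The work goes in short steps, Python scripts to look and compute and a shell command to move; the robot and the scene stay as the last step left them, time stands still between calls to the robot, and variables do not carry over. Pictures are saved under pics/ and viewed, and the job is handed in when it is done.

```bash
ls; mkdir -p pics
cat > h.py <<'E'
import numpy as np, cv2
from scipy.spatial.transform import Rotation as R
from plant import observe, get_image, finish_job, hold_point_z
def snap(name, fn):
    d=get_image(name); cv2.imwrite('pics/'+fn,d['img']); np.savez('pics/'+fn+'.npz',K=d['intrinsics'],p=d['position'],q=d['orientation'],**({'d':d['distortion']} if 'distortion' in d else {})); return d
def load(fn):
    z=np.load('pics/'+fn+'.npz'); return dict(intrinsics=z['K'],position=z['p'],orientation=z['q'])
def px2w(d,u,v,z):
    K=np.array(d['intrinsics']); x=(u-K[0,2])/K[0,0]; y=(v-K[1,2])/K[1,1]
    r=R.from_quat(d['orientation']).apply([x,-y,-1]); p=np.array(d['position']); return p+r*(z-p[2])/r[2]
def w2px(d,P):
    K=np.array(d['intrinsics']); c=R.from_quat(d['orientation']).inv().apply(np.atleast_2d(P)-np.array(d['position']))
    x=c[:,0]/-c[:,2]; y=-c[:,1]/-c[:,2]; return np.c_[K[0,0]*x+K[0,2],K[1,1]*y+K[1,2]]
def state():
    s=observe(); print('t',round(s['t'],2),'p',np.round(s['position'],4),'grip',round(s['grip_width'],3),'F',np.round(s['force'],1),'T',np.round(s['torque'],2)); print(np.round(R.from_quat(s['ee_rot']).as_matrix(),3).tolist(), 'j',np.round(s['joint_pos'],2)); return s
E
python3 - <<'E'
from h import *
s=state(); print(s.keys(), hold_point_z if not callable(hold_point_z) else hold_point_z())
for n in('scene','top','wrist'):
    d=snap(n,n+'0.png'); print(n,[ (k,np.round(d[k],4).tolist()) for k in d if k!='img'])
E
```

```text
pics
t 0.0 p [0.1422 0.6336 0.203 ] grip 0.993 F [ 0.5 -0.4  0.1] T [0.02 0.01 0.02]
[[-0.0, 0.219, 0.976], [-0.002, 0.976, -0.219], [-1.0, -0.002, 0.0]] j [-1.42  0.54 -0.    1.54  0.    1.07 -0.07]
dict_keys(['t', 'joint_pos', 'joint_vel', 'joint_efforts', 'position', 'ee_rot', 'force', 'torque', 'grip_width']) 0.0187
scene [('intrinsics', [[485.9959, 0.0, 319.2516], [0.0, 485.9959, 197.9318], [0.0, 0.0, 1.0]]), ('position', [0.8983, 0.7097, 1.1456]), ('orientation', [0.0823, 0.3264, 0.9088, 0.2465])]
top [('intrinsics', [[423.2197, 0.0, 322.9083], [0.0, 423.2197, 191.8912], [0.0, 0.0, 1.0]]), ('position', [0.3852, -0.0079, 1.0979]), ('orientation', [-0.0129, 0.0347, 0.7165, -0.6966])]
wrist [('intrinsics', [[289.7928, 0.0, 316.3772], [0.0, 289.7928, 202.6399], [0.0, 0.0, 1.0]]), ('position', [0.0764, 0.6487, 0.3834]), ('orientation', [-0.1038, -0.0818, 0.6189, 0.7743])]
```

View pics/top0.png

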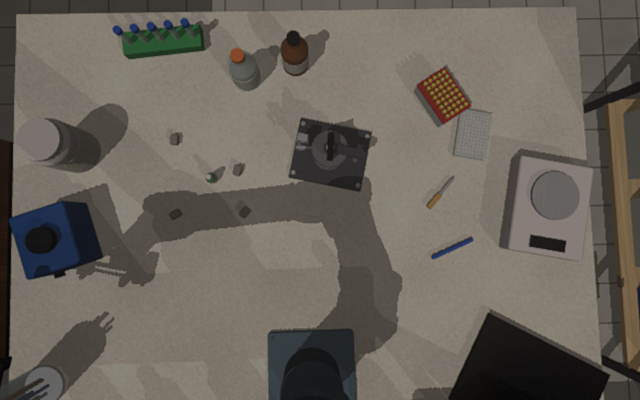

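View pics/scene0.png

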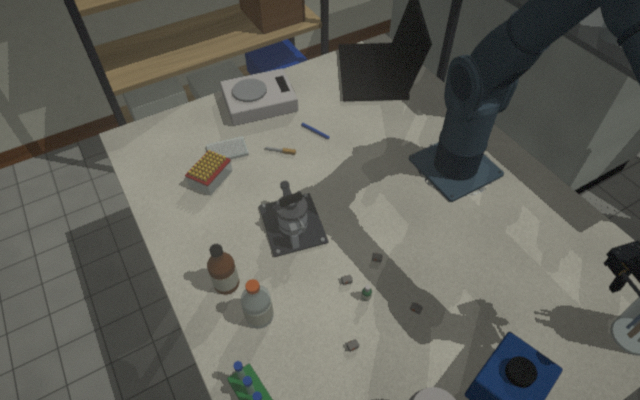

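View pics/wrist0.png

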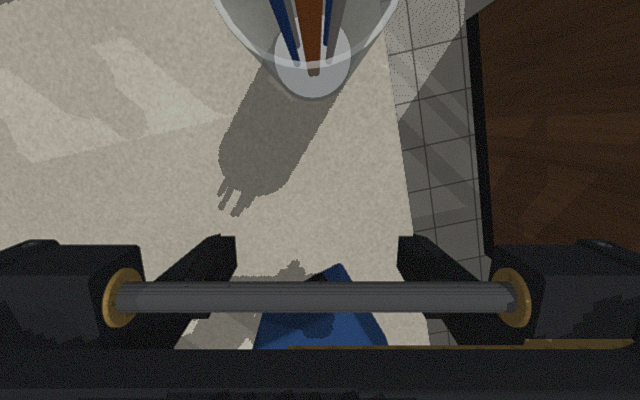

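Run:
```python
from h import *
d=load('top0.png'); im=cv2.imread('pics/top0.png')
print(w2px(d,[[0.142,0.634,0.2],[0,0,0]]))
a=cv2.resize(im[100:220,260:400],None,fx=5.7,fy=5,interpolation=cv2.INTER_CUBIC)[:600,:800]
cv2.imwrite('pics/a.png',cv2.convertScaleAbs(cv2.resize(im[105:205,270:390],None,fx=6,fy=6,interpolation=cv2.INTER_CUBIC),alpha=2))
cv2.imwrite('pics/b.png',cv2.convertScaleAbs(cv2.resize(im[120:230,150:270],None,fx=5,fy=5,interpolation=cv2.INTER_CUBIC),alpha=2))
cv2.imwrite('pics/c.png',cv2.convertScaleAbs(cv2.resize(im[165:265,410:490],None,fx=5,fy=5,interpolation=cv2.INTER_CUBIC),alpha=2))
for n,(u,v,z) in dict(s_a=(175,138,.015),s_b=(237,168,.015),s_c=(176,213,.015),s_d=(244,210,.015),vial=(211,176,.05),cap=(331,147,.13),h=(433,202,.007),tip=(453,178,.007)).items(): print(n,np.round(px2w(d,u,v,z),3))
```

```text
[[ -2.92189185 349.92560273]
 [311.19452387 373.52467866]]
s_a [0.606 0.332 0.015]
s_b [0.525 0.176 0.015]
s_c [0.414 0.331 0.015]
s_d [0.417 0.16  0.015]
vial [0.502 0.234 0.05 ]
cap [ 0.554 -0.061  0.13 ]
h [ 0.424 -0.328  0.007]
tip [ 0.486 -0.384  0.007]
```

View pics/a.png

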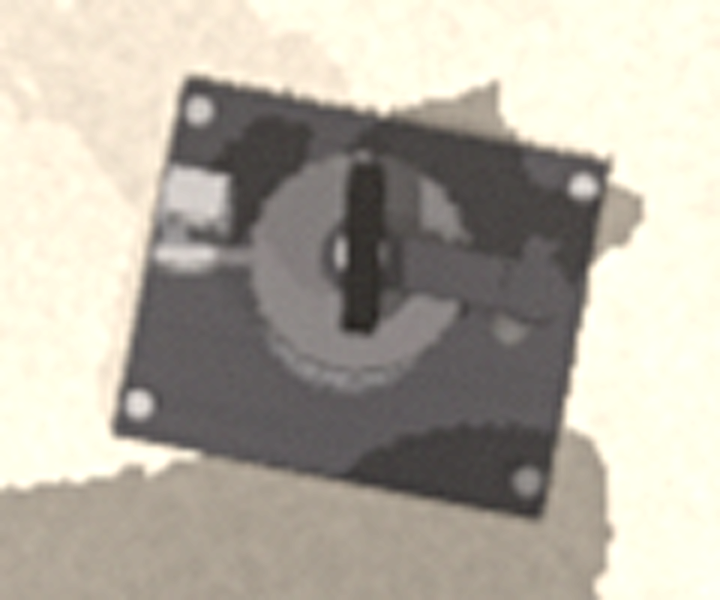

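View pics/b.png

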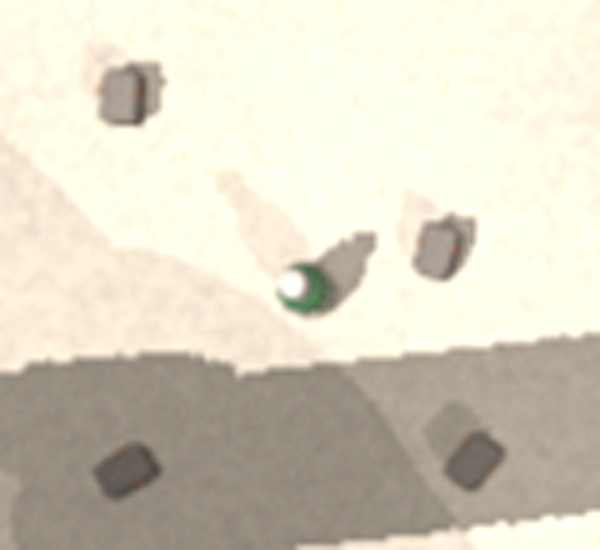

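View pics/c.png

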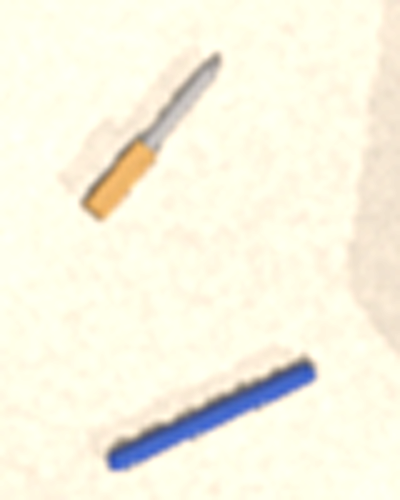

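```bash
cat >> h.py <<'E'
def jarT(x,y,yaw,P):
    c,s=np.cos(yaw),np.sin(yaw); P=np.atleast_2d(P); return np.c_[x+c*P[:,0]-s*P[:,1],y+s*P[:,0]+c*P[:,1],P[:,2]]
E
python3 - <<'E'
from h import *
d=load('top0.png')
px=np.array([(188,78),(607,160),(545,517),(117,433)])/6+[270,105]
W=np.array([px2w(d,u-.5/1,v-.5,.010) for u,v in px]); print(np.round(W,4))
# corners: TL=+x+y, TR=+x-y, BR=-x-y, BL=-x+y
print([np.linalg.norm(W[i]-W[(i+1)%4]) for i in range(4)])
yd=(W[0]-W[1]+W[3]-W[2]); yaw=np.arctan2(-yd[0],yd[1]); xd=W[0]-W[3]+W[1]-W[2]; print(yaw,np.arctan2(xd[1],xd[0]))
c=W.mean(0); yaw=(yaw+np.arctan2(xd[1],xd[0]))/2; print('c',c,yaw)
from scipy.optimize import least_squares
# sleeve/eye features unaffected; overlay
im=cv2.imread('pics/top0.png'); S=6; b=cv2.convertScaleAbs(cv2.resize(im[105:205,270:390],None,fx=S,fy=S,interpolation=cv2.INTER_CUBIC),alpha=2)
def draw(P,col):
    q=(w2px(d,jarT(c[0],c[1],yaw,P))-[270,105]+.5)*S; cv2.polylines(b,[q.astype(np.int32)],True,col,1)
draw([[.08,.095,.01],[.08,-.095,.01],[-.08,-.095,.01],[-.08,.095,.01]],(0,0,255))
draw([[.032,.007,.135],[.032,-.007,.135],[-.032,-.007,.135],[-.032,.007,.135]],(0,255,0))
draw([[.005,.058,.094],[.023,.058,.094],[.023,.082,.094],[.005,.082,.094]],(255,0,0))
draw([[-.008,.058,.094],[-.002,.058,.094],[-.002,.082,.094],[-.008,.082,.094]],(255,0,255))
t=np.linspace(0,6.28,40); draw(np.c_[.044*np.cos(t),.044*np.sin(t),0*t+.1],(0,255,255)); draw(np.c_[.008*np.cos(t),.008*np.sin(t)-.07,0*t+.097],(0,255,255))
cv2.imwrite('pics/ov.png',b)
E
```

```text
[[ 0.6538  0.0092  0.01  ]
 [ 0.6137 -0.172   0.01  ]
 [ 0.4587 -0.1395  0.01  ]
 [ 0.4998  0.0436  0.01  ]]
[np.float64(0.1856317293850647), np.float64(0.15836112363787352), np.float64(0.187683453705445), np.float64(0.15780469268451713)]
-0.2194989877547899 -0.21337002228095744
c [ 0.5565073  -0.06466331  0.01      ] -0.21643450501787367
```

View pics/ov.png

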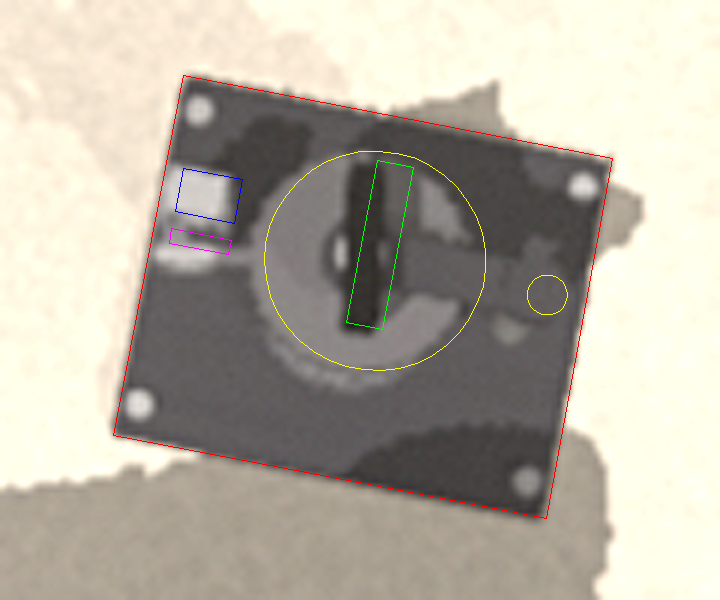

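```bash
cat >> h.py <<'E'
def Rt(psi):
    c,s=np.cos(psi),np.sin(psi); return np.array([[0,-s,c],[0,c,s],[-1,0,0.]])
def plan(p,psi,show=True):
    s=observe(); R0=R.from_quat(s['ee_rot']).as_matrix(); p0=np.array(s['position'])
    sh=R0.T@(np.array(p)-p0)*100; rv=R.from_matrix(R0.T@Rt(psi)).as_rotvec(degrees=True)
    print('from',np.round(p0,4),'psi',round(np.arctan2(R0[1,2],R0[0,2]),3),'ROW',np.round(sh,2).tolist(),np.round(rv,2).tolist())
def psi_now():
    R0=R.from_quat(observe()['ee_rot']).as_matrix(); return np.arctan2(R0[1,2],R0[0,2])
E
python3 - <<'E'
from h import *
s=observe(); d=load('wrist0.png'); R0=R.from_quat(s['ee_rot']).as_matrix()
print('cam in tool',R0.T@(d['position']-np.array(s['position'])), (R0.T@R.from_quat(d['orientation']).as_matrix()).round(3).tolist())
plan([.142,.634,.3],-.22)
plan([.45,.35,.3],-.22)
E
python3 -m handwheel '[[-8,0,0,0,0,0],[-10,0,0,0,0,0],[-10,0,0,0,0,0]]'
```

```text
cam in tool [-1.80322054e-01 -8.02485924e-05 -6.75002505e-02] [[0.001, 0.262, -0.965], [1.0, 0.002, 0.001], [0.002, -0.965, -0.262]]
from [0.1423 0.6337 0.2031] psi -0.221 ROW [-9.69, 0.01, -0.03] [-0.04, 0.01, 0.08]
from [0.1423 0.6337 0.2031] psi -0.221 ROW [-9.65, -20.96, 36.24] [-0.04, 0.01, 0.08]
t: 0.52
position: [0.1427, 0.636, 0.3072]
ee_rot: [0.08, 0.703, -0.076, 0.703]
force: [0.6, 0.7, -0.6]
grip_width: 1.001
```

Run:
```python
from h import *
plan([.45,.35,.28],-.22)
```

```text
from [0.1427 0.636  0.3072] psi -0.221 ROW [2.58, -21.18, 36.25] [-0.05, -0.02, -0.35]
```

```bash
python3 -m handwheel '[[2.5,-21.2,36.2,0,0,0],[2.5,-21.2,36.2,0,0,0],[2.5,-21.2,36.2,0,0,0],[2.5,-21.2,36.2,0,0,0],[2.5,-21.2,36.2,0,0,0],[2.5,-21.2,36.2,0,0,0],[2.5,-21.2,36.2,0,0,0],[2.5,-21.2,36.2,0,0,0]]'
python3 - <<'E'
from h import *
state()
plan([.64,-.08,.25],-.22)
E
```

```text
t: 1.52
position: [0.4515, 0.3436, 0.2772]
ee_rot: [0.079, 0.703, -0.082, 0.702]
force: [-0.7, 0.0, -0.4]
grip_width: 0.999
t 1.52 p [0.4515 0.3436 0.2772] grip 0.999 F [-0.7  0.  -0.4] T [-0.02  0.06 -0.02]
[[-0.001, 0.226, 0.974], [-0.003, 0.974, -0.226], [-1.0, -0.003, 0.0]] j [-0.86  0.32  0.16  1.68 -0.05  1.14  0.66]
from [0.4515 0.3436 0.2772] psi -0.228 ROW [2.86, -36.99, 27.94] [-0.47, 0.01, 0.2]
```

```bash
python3 -m handwheel '[[2.5,-28,5,85,0,0],[2.5,-28,5,85,0,0],[2.5,-28,5,85,0,0],[2.5,-28,5,85,0,0],[2.5,-28,5,85,0,0],[2.5,-28,5,85,0,0],[2.5,-28,5,85,0,0],[2.5,-28,5,85,0,0]]'
python3 - <<'E'
from h import *
state()
plan([.468,-.044,.25],-.22-np.pi)
E
```

```text
t: 2.52
position: [0.4356, 0.065, 0.253]
ee_rot: [-0.533, -0.465, 0.534, -0.464]
force: [-0.0, 0.2, -0.6]
grip_width: 1.001
t 2.52 p [0.4356 0.065  0.253 ] grip 1.001 F [-0.   0.2 -0.6] T [-0.03  0.04 -0.02]
[[-0.002, 0.991, -0.137], [-0.0, -0.137, -0.991], [-1.0, -0.002, 0.0]] j [-0.69  0.11  0.48  2.03 -0.06  1.02 -0.32]
from [0.4356 0.065  0.253 ] psi -1.708 ROW [0.29, 4.71, 10.36] [94.73, 0.09, 0.05]
```

```bash
python3 -m handwheel '[[0,4.7,10.4,94,0,0],[0,4.7,10.4,94,0,0],[0,4.7,10.4,94,0,0],[0,4.7,10.4,94,0,0],[0,4.7,10.4,94,0,0],[0,4.7,10.4,94,0,0],[0,4.7,10.4,94,0,0],[0,4.7,10.4,94,0,0]]'; python3 -m handwheel '[[0,0,0,9,0,0],[0,0,0,9,0,0]]';python3 - <<'E'
from h import *
state(); snap('wrist','w1.png')
E
```

```text
t: 3.52
position: [0.4687, -0.0439, 0.2529]
ee_rot: [-0.706, 0.024, 0.707, 0.024]
force: [-0.0, -0.8, -0.4]
grip_width: 0.997
t: 3.78
position: [0.4688, -0.0441, 0.2531]
ee_rot: [-0.702, 0.076, 0.704, 0.076]
force: [-0.2, 0.4, 0.3]
grip_width: 0.999
t 3.77 p [ 0.4688 -0.0441  0.2531] grip 0.999 F [-0.2  0.4  0.3] T [ 0.04  0.17 -0.02]
[[-0.002, -0.215, -0.977], [-0.0, -0.977, 0.215], [-1.0, 0.0, 0.001]] j [-0.7   0.21  0.81  1.97 -0.17  1.03 -1.6 ]
```

View pics/w1.png

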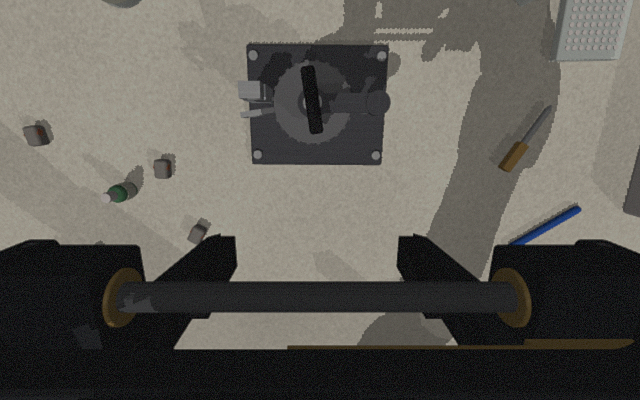

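Run:
```python
from h import *
im=cv2.imread('pics/w1.png'); cv2.imwrite('pics/w1z.png',cv2.convertScaleAbs(cv2.resize(im[35:175,230:400],None,fx=4.2,fy=4.2,interpolation=cv2.INTER_CUBIC),alpha=2))
```

```text
(no output)
```

View pics/w1z.png

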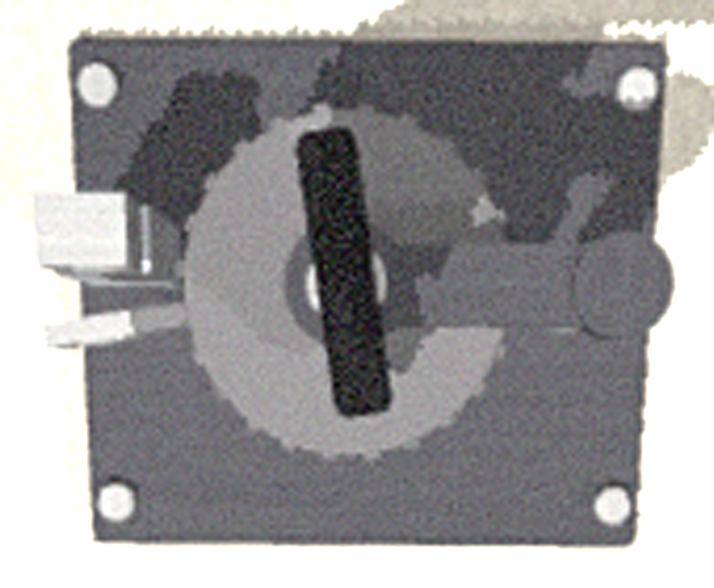

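```bash
cat > fit.py <<'E'
from h import *
from scipy.optimize import least_squares
def f2p(a,off=(230,35),s=4.2): return (np.array(a,float)+.5)/s-.5+np.array(off)
d=load('w1.png')
plate=f2p([(72,40),(663,42),(637,541),(95,541)]); 
sl=f2p([(36,193),(127,192),(127,268),(40,266)])
bar=f2p([(298,130),(353,126),(390,407),(338,416)])
eye=f2p([(47,328),(50,346)])
def model(q):
    x,y,yaw,cap,ox,oy=q
    P=jarT(x,y,yaw,[[.08+ox,.095+oy,.01],[.08+ox,-.095+oy,.01],[-.08+ox,-.095+oy,.01],[-.08+ox,.095+oy,.01]])
    S=jarT(x,y,yaw,[[.023,.082,.094],[.023,.058,.094],[.005,.058,.094],[.005,.082,.094]])
    B=jarT(x,y,yaw+cap,[[.032,.007,.135+.003*cap],[.032,-.007,.135+.003*cap],[-.032,-.007,.135+.003*cap],[-.032,.007,.135+.003*cap]])
    return P,S,B
def res(q):
    P,S,B=model(q); return np.r_[(w2px(d,P)-plate).ravel(),(w2px(d,S)-sl).ravel(),(w2px(d,B)-bar).ravel()]
r=least_squares(res,[.556,-.065,-.216,.1,0,0]); print(np.round(r.x,4)); print(np.round(r.fun.reshape(-1,2),2).tolist())
E
python3 fit.py
```

```text
[ 5.566e-01 -5.950e-02 -2.205e-01  1.402e-01 -2.000e-04 -5.000e-03]
[[-1.79, -0.93], [1.75, -1.02], [0.47, 1.5], [-0.43, 1.22], [-0.85, -0.1], [-0.46, 0.19], [0.34, -0.38], [-0.67, 0.04], [-0.5, -0.02], [1.09, -1.29], [1.18, 1.0], [-0.3, 0.83]]
```

Run:
```python
from h import *
plan([.5566,-.0595,.16],-.0803-np.pi)
```

```text
from [ 0.4689 -0.0443  0.2532] psi 2.927 ROW [9.31, -0.39, -8.9] [-7.71, 0.07, -0.01]
```

```bash
python3 -m handwheel '[[9.3,-0.4,-8.9,-7.7,0,0],[9.3,-0.4,-8.9,-7.7,0,0],[9.3,-0.4,-8.9,-7.7,0,0],[9.3,-0.4,-8.9,-7.7,0,0]]' 0.45
python3 - <<'E'
from h import *
plan([.5566,-.0595,.113],-.0803-np.pi)
snap('wrist','w2.png')
E
```

```text
t: 4.32
position: [0.5566, -0.0611, 0.1609]
ee_rot: [-0.706, 0.03, 0.707, 0.03]
force: [-0.4, 0.4, 0.5]
grip_width: 0.571
from [ 0.5566 -0.0611  0.1609] psi 3.057 ROW [4.79, -0.16, 0.01] [-0.23, 0.05, -0.02]
```

View pics/w2.png

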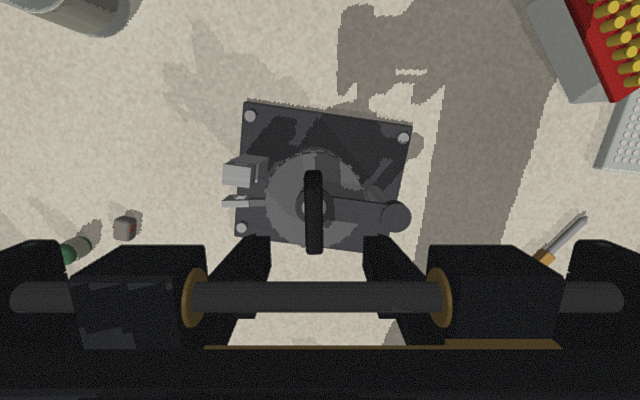

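```bash
python3 -m handwheel '[[4.8,-0.1,0,0,0,0],[4.8,-0.1,0,0,0,0],[4.8,-0.1,0,0,0,0]]'; python3 -m handwheel '[[0,0,0,0,0,0],[0,0,0,0,0,0],[0,0,0,0,0,0],[0,0,0,0,0,0],[0,0,0,0,0,0]]' 0; python3 -c "
from h import *
state()"
```

```text
t: 4.75
position: [0.558, -0.0599, 0.1152]
ee_rot: [0.707, -0.03, -0.705, -0.03]
force: [0.3, -1.0, 0.7]
grip_width: 0.451
t: 5.38
position: [0.5571, -0.0599, 0.1128]
ee_rot: [-0.706, 0.03, 0.707, 0.03]
force: [0.7, 0.3, 0.9]
grip_width: 0.005
t 5.38 p [ 0.5571 -0.0599  0.1128] grip 0.005 F [0.7 0.3 0.9] T [-0.01  0.16  0.02]
[[-0.0, -0.085, -0.996], [-0.0, -0.996, 0.085], [-1.0, 0.0, 0.0]] j [-0.46  0.59  0.65  1.88 -0.47  0.83 -1.21]
```

Run:
```python
from h import *
snap('wrist','w3.png');snap('scene','s3.png');d=snap('top','t3.png')
im=cv2.imread('pics/s3.png'); cv2.imwrite('pics/s3z.png',cv2.convertScaleAbs(cv2.resize(im[120:280,200:400],None,fx=3.7,fy=3.7,interpolation=cv2.INTER_CUBIC),alpha=1.6))
```

```text
(no output)
```

View pics/w3.png

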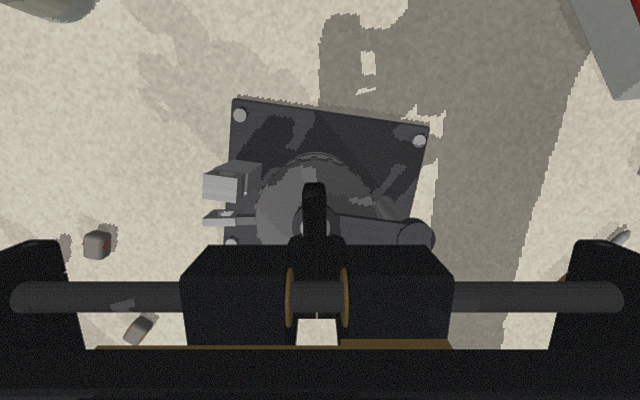

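View pics/s3z.png

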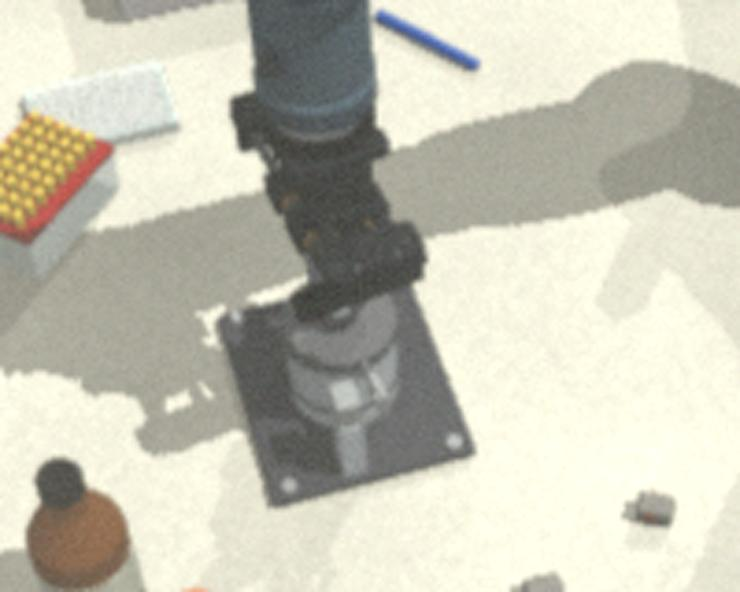

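Run:
```python
from h import *
a=load('top0.png');b=load('w1.png')
for n,u,w in (('bar',(330.2,146.0),(311.6,98.9)),('sleeve',((197)/6+270,190/6+105),(82/4.2+230,229/4.2+35))):
    for z in (.08,.09,.1,.11,.12,.13,.14): 
        A=px2w(a,*u,z);B=px2w(b,*w,z); print(n,z,np.round((A-B)*1000,1),np.round(A,4))
im=cv2.imread('pics/w3.png'); cv2.imwrite('pics/w3z.png',cv2.convertScaleAbs(cv2.resize(im[150:350,220:420],None,fx=3,fy=3,interpolation=cv2.INTER_CUBIC),alpha=4))
```

```text
bar 0.08 [ 2.6 -2.1  0. ] [ 0.5647 -0.0614  0.08  ]
bar 0.09 [ 1.6 -1.6  0. ] [ 0.563  -0.0609  0.09  ]
bar 0.1 [ 0.7 -1.1  0. ] [ 0.5612 -0.0603  0.1   ]
bar 0.11 [-0.3 -0.6  0. ] [ 0.5594 -0.0598  0.11  ]
bar 0.12 [-1.3 -0.1  0. ] [ 0.5577 -0.0593  0.12  ]
bar 0.13 [-2.2  0.4 -0. ] [ 0.5559 -0.0588  0.13  ]
bar 0.14 [-3.2  0.9  0. ] [ 0.5542 -0.0582  0.14  ]
sleeve 0.08 [ 1.9 -3.2  0. ] [0.5892 0.0045 0.08  ]
sleeve 0.09 [ 1.4 -1.5  0. ] [0.5872 0.0043 0.09  ]
sleeve 0.1 [0.9 0.3 0. ] [0.5852 0.0042 0.1   ]
sleeve 0.11 [0.4 2.  0. ] [0.5832 0.0041 0.11  ]
sleeve 0.12 [-0.1  3.8  0. ] [0.5812 0.004  0.12  ]
sleeve 0.13 [-0.6  5.5  0. ] [0.5792 0.0039 0.13  ]
sleeve 0.14 [-1.1  7.3  0. ] [0.5772 0.0037 0.14  ]
```

View pics/w3z.png

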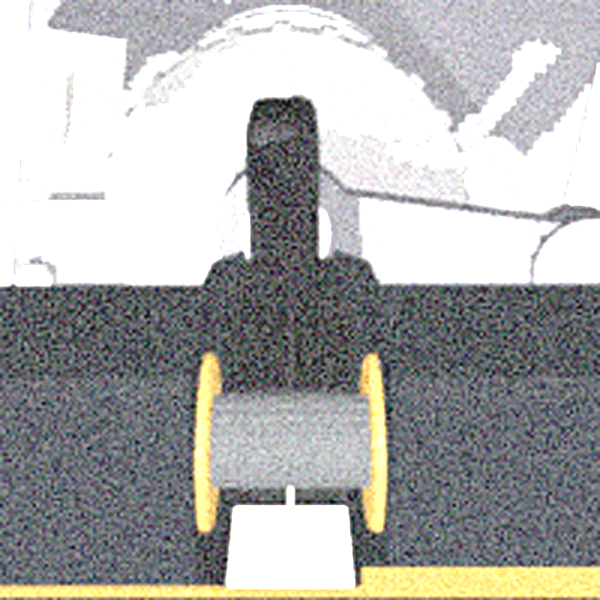

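Run:
```python
from h import *
im=cv2.imread('pics/s3.png'); cv2.imwrite('pics/s3z.png',cv2.convertScaleAbs(cv2.resize(im[170:250,250:330],None,fx=7,fy=7,interpolation=cv2.INTER_CUBIC),alpha=4))
im=cv2.imread('pics/t3.png'); cv2.imwrite('pics/t3z.png',cv2.convertScaleAbs(cv2.resize(im[100:210,270:390],None,fx=5,fy=5,interpolation=cv2.INTER_CUBIC),alpha=3))
```

```text
(no output)
```

View pics/s3z.png

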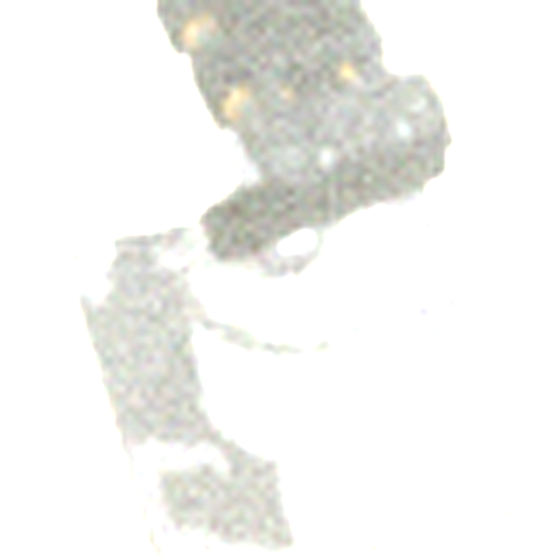

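View pics/t3z.png

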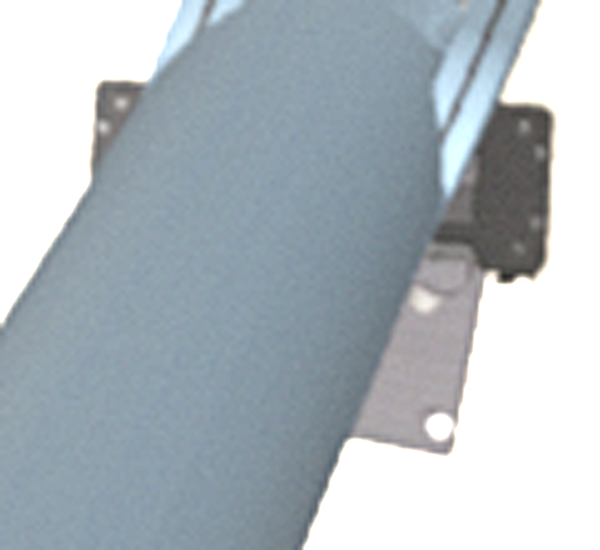

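```bash
python3 -m handwheel '[[0,0,0,-10,0,0],[0,0,0,-10,0,0],[0,0,0,-10,0,0]]'; python3 -c "
from h import *
state();snap('wrist','w4.png')
im=cv2.imread('pics/w4.png'); cv2.imwrite('pics/w4z.png',cv2.convertScaleAbs(cv2.resize(im[100:300,190:450],None,fx=3,fy=3,interpolation=cv2.INTER_CUBIC),alpha=3))"
```

```text
t: 5.9
position: [0.5572, -0.06, 0.1128]
ee_rot: [0.706, 0.03, -0.706, 0.03]
force: [1.2, -0.1, -0.1]
grip_width: 0.008
t 5.9 p [ 0.5572 -0.06    0.1128] grip 0.008 F [ 1.2 -0.1 -0.1] T [-0.04  0.19  0.04]
[[0.0, 0.086, -0.996], [0.0, -0.996, -0.086], [-1.0, -0.0, -0.0]] j [-0.43  0.57  0.61  1.88 -0.44  0.82 -1.07]
```

View pics/w4z.png

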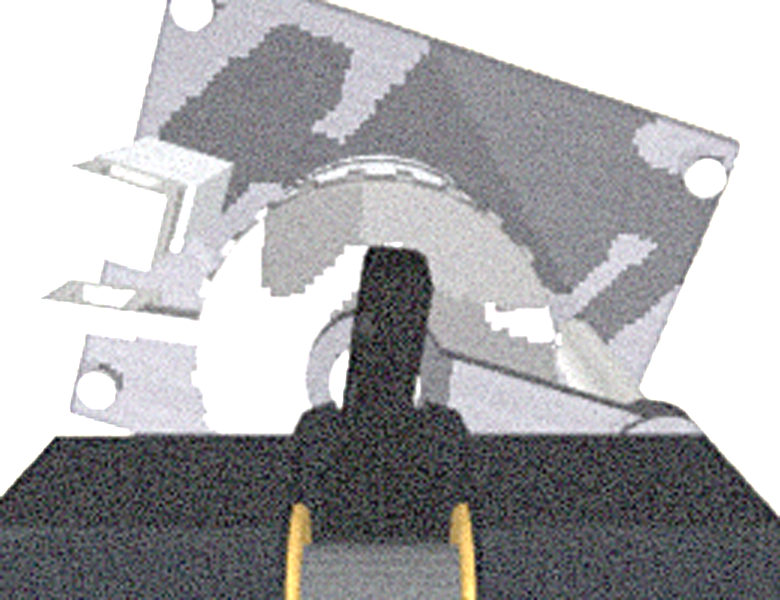

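```bash
cat >> h.py <<'E'
JX,JY,JW=.5566,-.0595,-.2205
def overlay(fn,out,crop,S,cap,sw=0,alpha=3):
    d=load(fn); im=cv2.imread('pics/'+fn); u0,v0,u1,v1=crop
    b=cv2.convertScaleAbs(cv2.resize(im[v0:v1,u0:u1],None,fx=S,fy=S,interpolation=cv2.INTER_CUBIC),alpha=alpha)
    def draw(W,col):
        q=(w2px(d,W)-[u0,v0]+.5)*S; cv2.polylines(b,[q.astype(np.int32)],True,col,1)
    J=lambda P: jarT(JX,JY,JW,P)
    post=J([[0,-.07,0]])[0]; c=jarT(post[0],post[1],JW-sw,[[0,.07,0]])[0]
    C=lambda P: jarT(c[0],c[1],JW+cap-sw,np.array(P)+[0,0,.003*cap])
    draw(J([[.005,.058,.094],[.023,.058,.094],[.023,.082,.094],[.005,.082,.094]]),(255,0,0))
    draw(C([[.032,.007,.135],[.032,-.007,.135],[-.032,-.007,.135],[-.032,.007,.135]]),(0,255,0))
    draw(C([[-.003,.058,.094],[.003,.058,.094],[.003,.082,.094],[-.003,.082,.094]]),(255,0,255))
    cv2.imwrite('pics/'+out,b)
E
python3 - <<'E'
from h import *
overlay('w4.png','o1.png',(190,100,450,300),3,.31)
overlay('w3.png','o2.png',(190,100,450,300),3,.14)
overlay('w4.png','o3.png',(190,100,450,300),3,.14)
a=[cv2.imread('pics/o%d.png'%i) for i in (1,3)]
cv2.imwrite('pics/o.png',cv2.resize(np.hstack([x[100:450,:520] for x in a]),(800,270)))
E
```

```text
(no output)
```

View pics/o.png

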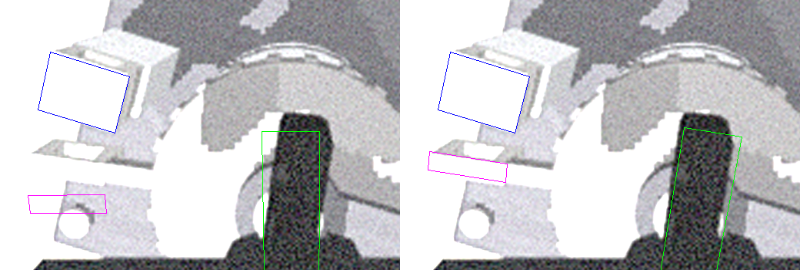

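View pics/o2.png

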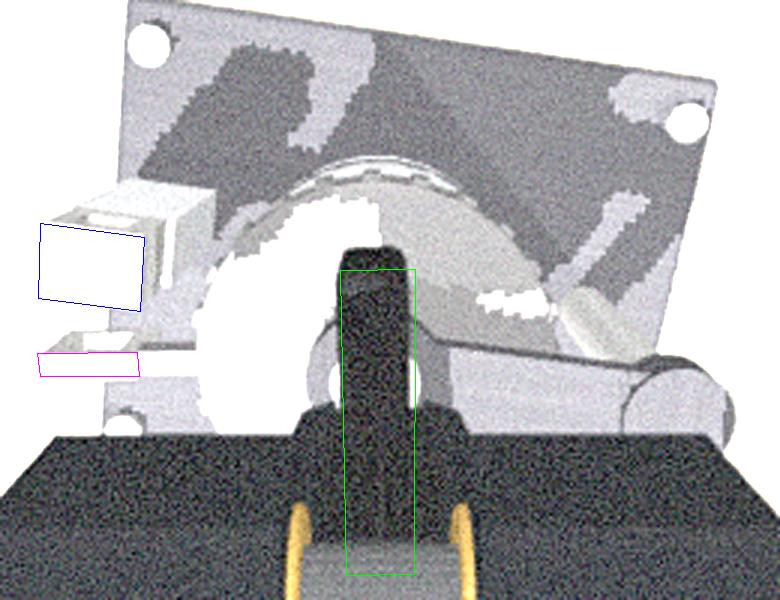

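```bash
for i in 1 2 3; do echo; done; python3 -m handwheel '[[0.3,0,0,10,0,0],[0.3,0,0,10,0,0]]'; python3 -m handwheel '[[0.2,0,0,0,0,0],[0.2,0,0,0,0,0]]'; python3 -m handwheel '[[0.2,0,0,0,0,0],[0.2,0,0,0,0,0]]'
```

```text
t: 6.2
position: [0.557, -0.0599, 0.1096]
ee_rot: [-0.706, 0.03, 0.707, 0.03]
force: [0.3, 0.4, -0.7]
grip_width: 0.006
t: 6.45
position: [0.5571, -0.0599, 0.1077]
ee_rot: [-0.706, 0.03, 0.707, 0.03]
force: [-1.5, 0.1, 0.3]
grip_width: 0.001
t: 6.7
position: [0.5571, -0.0599, 0.1057]
ee_rot: [-0.706, 0.03, 0.707, 0.03]
force: [0.4, 0.4, -0.3]
grip_width: 0.003
```

```bash
python3 -m handwheel '[[0.2,0,0,0,0,0],[0.2,0,0,0,0,0]]'|sed -n '2p;4p'; python3 -m handwheel '[[0.2,0,0,0,0,0],[0.2,0,0,0,0,0]]'|sed -n '2p;4p'; python3 -m handwheel '[[0.2,0,0,0,0,0],[0.2,0,0,0,0,0]]'|sed -n '2p;4p'
```

```text
position: [0.5571, -0.0599, 0.1037]
force: [0.7, -0.1, -0.1]
position: [0.5571, -0.0599, 0.1017]
force: [0.2, 0.4, 0.9]
position: [0.5578, -0.06, 0.1006]
force: [-2.2, 0.1, 7.0]
```

Run:
```python
from h import *
snap('wrist','w5.png')
overlay('w5.png','o2.png',(190,100,450,300),3,.14)
```

```text
(no output)
```

View pics/o2.png

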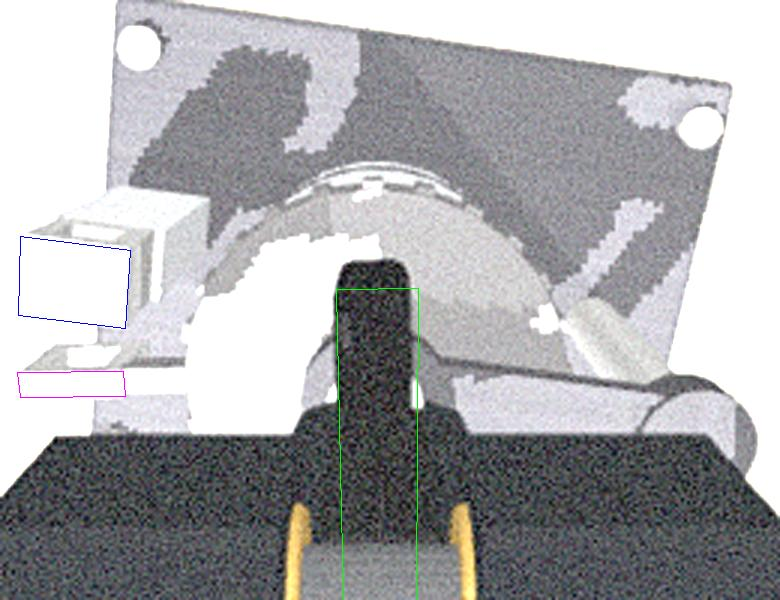

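```bash
python3 -m handwheel '[[-1.5,0,0,0,0,0],[-1.5,0,0,0,0,0],[-1.5,-0.1,0,0,0,0],[-1.5,-0.1,0,0,0,0],[-1.5,-0.1,0,0,0,0]]' 0.5
python3 - <<'E'
from h import *
state(); plan([.557,-.0595,.079],-.0803-np.pi)
snap('wrist','w6.png')
overlay('w6.png','o2.png',(190,100,450,300),3,.14)
E
```

```text
t: 8.12
position: [0.557, -0.0589, 0.1146]
ee_rot: [-0.706, 0.03, 0.707, 0.03]
force: [-0.2, 0.5, -0.5]
grip_width: 0.499
t 8.12 p [ 0.557  -0.0589  0.1146] grip 0.499 F [-0.2  0.5 -0.5] T [-0.04  0.14  0.04]
[[-0.0, -0.085, -0.996], [-0.0, -0.996, 0.085], [-1.0, 0.0, 0.0]] j [-0.46  0.58  0.66  1.88 -0.47  0.84 -1.22]
from [ 0.557  -0.0589  0.1146] psi 3.056 ROW [3.56, 0.06, -0.0] [-0.29, 0.03, -0.0]
```

View pics/o2.png

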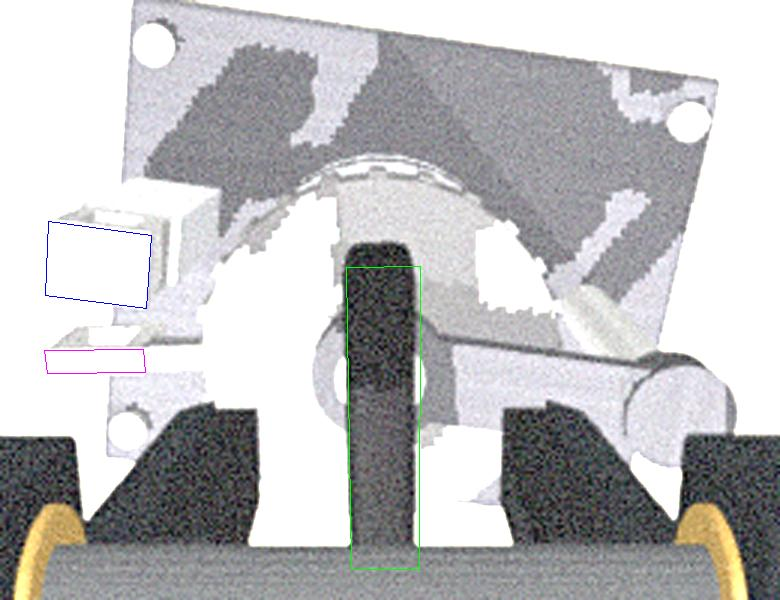

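```bash
python3 -m handwheel '[[2,0,0,0,0,0],[2,0,0,0,0,0]]'|sed -n '2p;4p'; python3 -m handwheel '[[1.0,0,0,0,0,0],[1.0,0,0,0,0,0]]'|sed -n '2p;4p'; python3 -m handwheel '[[0.5,0,0,0,0,0],[0.5,0,0,0,0,0]]'|sed -n '2p;4p'
```

```text
position: [0.5556, -0.0586, 0.0928]
force: [0.0, -0.4, 0.8]
position: [0.5567, -0.0589, 0.084]
force: [0.5, 0.6, 0.7]
position: [0.5571, -0.0589, 0.0796]
force: [-0.5, 0.2, -0.4]
```

```bash
python3 -m handwheel '[[0,0,0,0,0,0],[0,0,0,0,0,0],[0,0,0,0,0,0],[0,0,0,0,0,0],[0,0,0,0,0,0]]' 0
python3 - <<'E'
from h import *
state()
snap('wrist','w7.png')
overlay('w7.png','o2.png',(190,100,450,300),3,.14)
E
```

```text
t: 9.55
position: [0.5573, -0.0589, 0.0799]
ee_rot: [0.707, -0.03, -0.706, -0.03]
force: [0.1, 0.4, 0.2]
grip_width: 0.152
t 9.55 p [ 0.5573 -0.0589  0.0799] grip 0.152 F [0.1 0.4 0.2] T [-0.    0.13  0.13]
[[0.0, -0.085, -0.996], [-0.0, -0.996, 0.085], [-1.0, 0.0, -0.0]] j [-0.43  0.63  0.62  1.9  -0.51  0.77 -1.18]
```

View pics/o2.png

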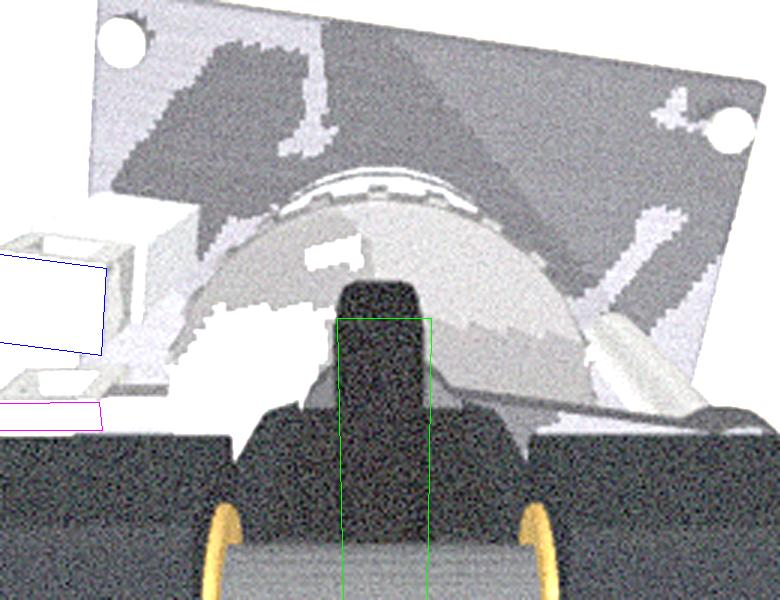

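```bash
python3 -m handwheel '[[-0.05,0,0,-9,0,0],[-0.09,0,0,-18,0,0],[-0.14,0,0,-27,0,0],[-0.19,0,0,-36,0,0],[-0.24,0,0,-45,0,0],[-0.24,0,0,-45,0,0]]'; python3 -c "
from h import *
state(); print(psi_now()-np.pi-JW)"
```

```text
t: 10.35
position: [0.5571, -0.0589, 0.0822]
ee_rot: [0.664, 0.242, -0.664, 0.242]
force: [-0.2, -0.5, 1.1]
grip_width: 0.16
t 10.35 p [ 0.5571 -0.0589  0.0822] grip 0.16 F [-0.2 -0.5  1.1] T [-0.05  0.14  0.11]
[[-0.0, 0.643, -0.766], [0.001, -0.766, -0.643], [-1.0, -0.0, -0.0]] j [-0.29  0.58  0.41  1.89 -0.33  0.74 -0.55]
-5.364193885494093
```

```bash
python3 -m handwheel '[[-0.05,0,0,-9,0,0],[-0.09,0,0,-18,0,0],[-0.14,0,0,-27,0,0],[-0.19,0,0,-36,0,0],[-0.24,0,0,-45,0,0],[-0.29,0,0,-54,0,0],[-0.29,0,0,-55,0,0],[-0.29,0,0,-55,0,0]]'; python3 -c "
from h import *
state(); print(psi_now()+np.pi-JW); snap('wrist','w8.png'); overlay('w8.png','o2.png',(100,40,540,260),1.8,1.88)"
```

```text
t: 11.35
position: [0.5571, -0.0589, 0.085]
ee_rot: [0.478, 0.521, -0.478, 0.521]
force: [-0.2, 1.2, 1.4]
grip_width: 0.154
t 11.35 p [ 0.5571 -0.0589  0.085 ] grip 0.154 F [-0.2  1.2  1.4] T [ 0.05  0.24 -0.15]
[[-0.0, 0.996, 0.085], [0.0, 0.085, -0.996], [-1.0, -0.0, -0.0]] j [-0.1   0.55  0.17  1.88 -0.13  0.73  0.22]
1.8761959465613527
```

View pics/o2.png

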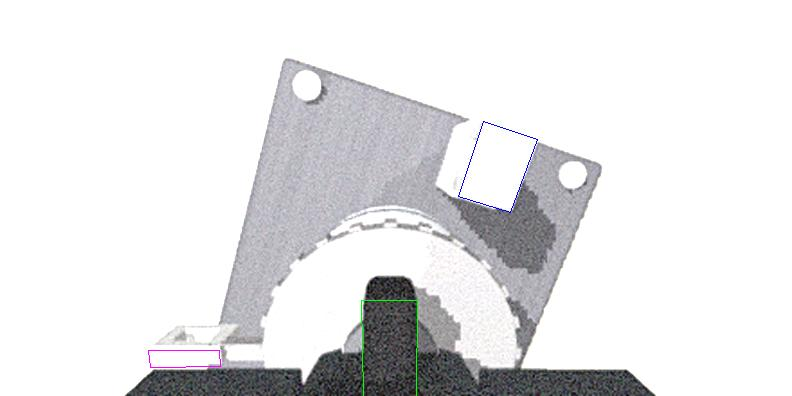

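```bash
cat > arc.py <<'E'
from h import *
import sys
def arc(sws,sw0,post=None,c=None):
    s=observe(); R0=R.from_quat(s['ee_rot']).as_matrix(); p0=np.array(s['position'])
    if c is None: c=0
    for sw in sws:
        a=JW-sw; q=post+.07*np.array([-np.sin(a),np.cos(a)])
        sh=R0.T@np.array([q[0]-p0[0],q[1]-p0[1],0])*100
        print([round(x,2) for x in sh],round(np.degrees(sw-sw0),1))
post=np.array([.5571,-.0589])-.07*np.array([.2187,.9758])
if __name__=='__main__':
    sw0=float(sys.argv[1]); arc(np.array(eval(sys.argv[2])),sw0,post)
E
python3 arc.py 0 'np.arange(1,9)*.13'
```

```text
[np.float64(-0.0), np.float64(0.85), np.float64(0.33)] 7.4
[np.float64(-0.0), np.float64(1.64), np.float64(0.77)] 14.9
[np.float64(-0.0), np.float64(2.38), np.float64(1.3)] 22.3
[np.float64(-0.0), np.float64(3.04), np.float64(1.93)] 29.8
[np.float64(-0.0), np.float64(3.61), np.float64(2.64)] 37.2
[np.float64(-0.0), np.float64(4.08), np.float64(3.41)] 44.7
[np.float64(-0.0), np.float64(4.45), np.float64(4.24)] 52.1
[np.float64(-0.0), np.float64(4.71), np.float64(5.11)] 59.6
```

```bash
python3 -m handwheel '[[0,0.85,0.33,7.4,0,0],[0,1.64,0.77,14.9,0,0],[0,2.38,1.3,22.3,0,0],[0,3.04,1.93,29.8,0,0],[0,3.61,2.64,37.2,0,0],[0,4.08,3.41,44.7,0,0],[0,4.08,3.41,44.7,0,0]]'; python3 -c "
from h import *
state(); print(psi_now()+np.pi-JW); snap('wrist','w9.png')"; python3 arc.py .78 'np.r_[.78+np.arange(1,8)*.13,1.72]'
```

```text
t: 12.28
position: [0.6008, -0.0898, 0.085]
ee_rot: [-0.64, -0.3, 0.64, -0.301]
force: [-1.0, -0.4, 2.3]
grip_width: 0.157
t 12.28 p [ 0.6008 -0.0898  0.085 ] grip 0.157 F [-1.  -0.4  2.3] T [-0.14  0.53 -0.11]
[[-0.0, 0.77, -0.638], [-0.001, -0.638, -0.77], [-1.0, 0.0, 0.001]] j [-0.19  0.64  0.37  1.76 -0.3   0.8  -0.37]
1.0989844470984949
[np.float64(0.0), np.float64(0.84), np.float64(0.32)] 7.4
[np.float64(0.0), np.float64(1.64), np.float64(0.76)] 14.9
[np.float64(0.0), np.float64(2.37), np.float64(1.3)] 22.3
[np.float64(0.0), np.float64(3.03), np.float64(1.93)] 29.8
[np.float64(0.0), np.float64(3.6), np.float64(2.64)] 37.2
[np.float64(0.0), np.float64(4.07), np.float64(3.42)] 44.7
[np.float64(0.0), np.float64(4.43), np.float64(4.25)] 52.1
[np.float64(0.0), np.float64(4.5), np.float64(4.45)] 53.9
```

```bash
python3 -m handwheel '[[0,0.84,0.32,7.4,0,0],[0,1.64,0.76,14.9,0,0],[0,2.37,1.3,22.3,0,0],[0,3.03,1.93,29.8,0,0],[0,3.6,2.64,37.2,0,0],[0,4.07,3.42,44.7,0,0],[0,4.43,4.25,52.1,0,0],[0,4.5,4.45,53.9,0,0]]'; python3 -m handwheel '[[0,0,0,0,0,0],[0,0,0,0,0,0]]'; python3 -c "
from h import *
state(); print(psi_now()+np.pi-JW); snap('wrist','w10.png'); overlay('w10.png','o2.png',(100,0,540,280),1.8,1.88,1.72)"
```

```text
t: 13.32
position: [0.6071, -0.1519, 0.0851]
ee_rot: [-0.707, 0.021, 0.707, 0.021]
force: [-0.2, 1.3, 1.2]
grip_width: 0.157
t: 13.58
position: [0.6071, -0.1519, 0.0851]
ee_rot: [-0.707, 0.021, 0.707, 0.021]
force: [-2.0, 0.8, 1.6]
grip_width: 0.153
t 13.57 p [ 0.6071 -0.1519  0.0851] grip 0.153 F [-2.   0.8  1.6] T [0.07 0.48 0.06]
[[-0.0, -0.059, -0.998], [0.0, -0.998, 0.059], [-1.0, -0.0, 0.0]] j [-0.24  0.72  0.6   1.72 -0.51  0.87 -1.04]
6.444895375251243
```

View pics/o2.png

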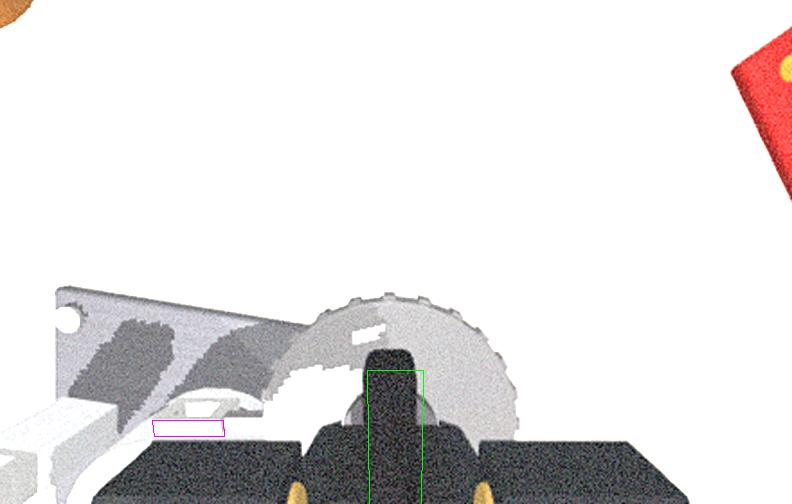

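```bash
python3 -m handwheel '[[0,0,0,0,0,0],[0,0,0,0,0,0]]' 0.5;  python3 -m handwheel '[[-6,0,0,0,0,0],[-12,0,0,0,0,0],[-18,0,0,0,0,0],[-18,0,0,0,0,0]]'; python3 -c "
from h import *
state(); plan([.37,.24,.25],-3.1);snap('wrist','w11.png')"
```

```text
t: 13.88
position: [0.6075, -0.1522, 0.0852]
ee_rot: [0.707, -0.021, -0.707, -0.021]
force: [0.1, 0.5, -0.8]
grip_width: 0.363
t: 14.38
position: [0.6101, -0.1537, 0.2703]
ee_rot: [0.71, -0.022, -0.703, -0.021]
force: [-0.6, 0.3, -0.5]
grip_width: 0.502
t 14.38 p [ 0.6101 -0.1537  0.2703] grip 0.502 F [-0.6  0.3 -0.5] T [-0.01  0.19 -0.  ]
[[0.009, -0.061, -0.998], [-0.002, -0.998, 0.061], [-1.0, 0.001, -0.01]] j [-0.32  0.52  0.73  1.56 -0.37  1.19 -1.15]
from [ 0.6101 -0.1537  0.2703] psi 3.08 ROW [1.74, -37.83, 26.39] [-5.88, -0.54, -0.09]
```

View pics/w11.png

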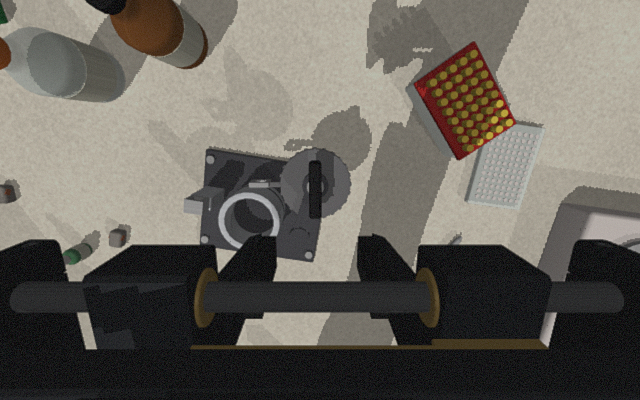

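```bash
python3 -m handwheel '[[1.7,-37.8,26.4,-5,0,0],[1.7,-37.8,26.4,-5,0,0],[1.7,-37.8,26.4,-5,0,0],[1.7,-37.8,26.4,-5,0,0],[1.7,-37.8,26.4,-5,0,0],[1.7,-37.8,26.4,-5,0,0],[1.7,-37.8,26.4,-5,0,0],[1.7,-37.8,26.4,-5,0,0]]'; python3 -m handwheel '[[0,0,0,0,0,0],[0,0,0,0,0,0]]'; python3 -c "
from h import *
state(); snap('wrist','w12.png')"
```

```text
t: 15.42
position: [0.3633, 0.2437, 0.2465]
ee_rot: [-0.706, -0.011, 0.708, -0.012]
force: [-0.4, -1.2, 0.0]
grip_width: 0.5
t: 15.68
position: [0.367, 0.2398, 0.2475]
ee_rot: [-0.707, -0.008, 0.707, -0.009]
force: [-0.1, 0.2, -0.8]
grip_width: 0.496
t 15.68 p [0.367  0.2398 0.2475] grip 0.496 F [-0.1  0.2 -0.8] T [-0.04  0.14  0.  ]
[[-0.001, 0.025, -1.0], [-0.001, -1.0, -0.025], [-1.0, 0.001, 0.001]] j [-1.22  0.12  0.59  2.04 -0.08  1.   -2.14]
```

View pics/w12.png

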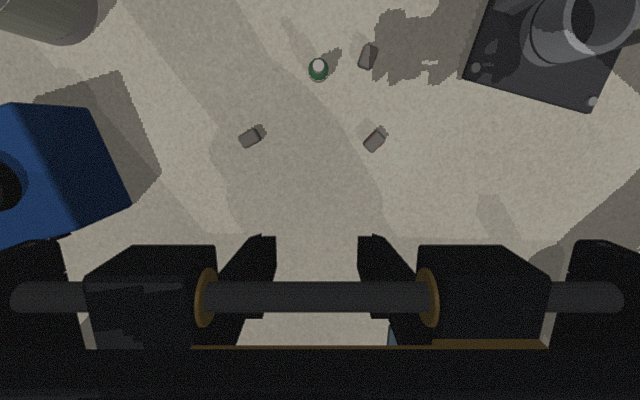

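Run:
```python
from h import *
im=cv2.imread('pics/w12.png')
Z=lambda u,v:cv2.convertScaleAbs(cv2.resize(im[v-25:v+25,u-25:u+25],(390,390),interpolation=cv2.INTER_CUBIC),alpha=2)
cv2.imwrite('pics/z.png',np.hstack([Z(250,137),Z(375,140)]));cv2.imwrite('pics/z2.png',Z(368,56))
```

```text
(no output)
```

View pics/z.png

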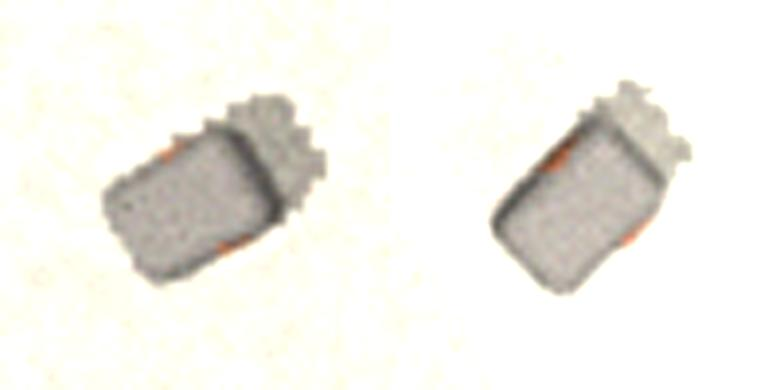

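View pics/z2.png

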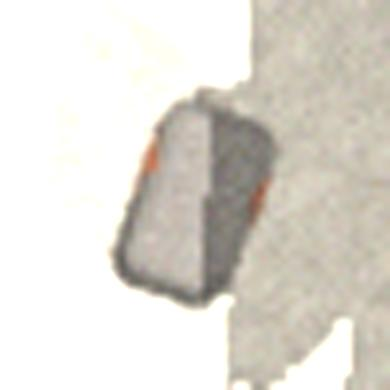

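```bash
cat >> h.py <<'E'
def stone(fn,u,v,du,dv,z=.018):
    d=load(fn); c=px2w(d,u,v,z); a=px2w(d,u+du,v+dv,z)-c; 
    return c,np.arctan2(a[1],a[0])
E
python3 - <<'E'
from h import *
for n,a in dict(s1=(249.1,138.7,1.15,-.68),s2=(374.4,141.5,1,-1),s3=(368.2,56.6,.40,-1.65)).items():
    c,az=stone('w12.png',*a); print(n,np.round(c,4),round(az,3),round(az-np.pi,3))
c,az=stone('w12.png',374.4,141.5,1,-1)
plan([c[0],c[1],.05],az-np.pi); plan([c[0],c[1],.05],az)
E
```

```text
s1 [0.4119 0.3335 0.018 ] -1.038 -4.18
s2 [0.4121 0.16   0.018 ] -0.746 -3.888
s3 [0.519  0.1762 0.018 ] -0.193 -3.334
from [0.3673 0.2396 0.2476] psi -3.118 ROW [19.77, 8.04, -4.3] [44.12, -0.0, -0.07]
from [0.3673 0.2396 0.2476] psi -3.118 ROW [19.77, 8.04, -4.3] [-135.88, 0.09, -0.0]
```

```bash
python3 -m handwheel '[[8,5,-2,-80,0,0],[8,5,-2,-80,0,0],[8,5,-2,-80,0,0],[8,5,-2,-80,0,0],[8,5,-2,-80,0,0],[8,5,-2,-80,0,0],[8,5,-2,-80,0,0],[8,5,-2,-80,0,0]]' 0.5
python3 - <<'E'
from h import *
plan([.4121,.16,.06],-.746)
E
```

```text
t: 16.73
position: [0.3888, 0.1902, 0.168]
ee_rot: [-0.535, -0.462, 0.535, -0.462]
force: [-0.1, 0.4, 0.9]
grip_width: 0.501
from [0.3888 0.1902 0.168 ] psi -1.717 ROW [10.8, 2.75, 2.64] [-55.64, 0.03, 0.0]
```

```bash
python3 -m handwheel '[[7,2.75,2.64,-55.6,0,0],[7,2.75,2.64,-55.6,0,0],[10.8,2.75,2.64,-55.6,0,0],[10.8,2.75,2.64,-55.6,0,0],[10.8,2.75,2.64,-55.6,0,0],[10.8,2.75,2.64,-55.6,0,0],[10.8,2.75,2.64,-55.6,0,0]]'
python3 - <<'E'
from h import *
state();plan([.4121,.16,-.030],-.746); snap('wrist','w13.png')
E
```

```text
t: 17.6
position: [0.4119, 0.1601, 0.06]
ee_rot: [0.259, 0.658, -0.26, 0.658]
force: [0.1, -1.2, 0.3]
grip_width: 0.499
t 17.6 p [0.4119 0.1601 0.06  ] grip 0.499 F [ 0.1 -1.2  0.3] T [-0.11  0.01 -0.04]
[[0.0, 0.683, 0.73], [-0.0, 0.73, -0.683], [-1.0, -0.0, 0.0]] j [-0.56  0.43  0.1   2.18 -0.08  0.53  0.42]
from [0.4119 0.1601 0.06  ] psi -0.752 ROW [9.0, 0.0, 0.02] [-0.33, 0.02, 0.01]
```

View pics/w13.png

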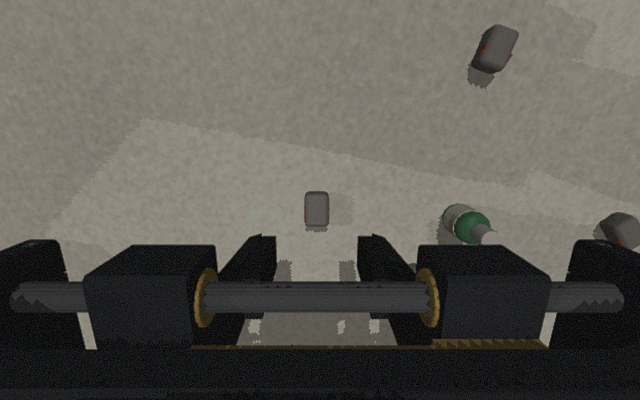

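```bash
python3 - <<'E'
from h import *
d=load('w13.png'); print(px2w(d,317,208,.018), w2px(d,[[.4119,.1601,.018]]))
print('vial',px2w(d,462,222,.03),'s1',px2w(d,497,45,.018))
E
python3 -m handwheel '[[6,0,0,0,0,0],[7.5,0,0,0,0,0],[7.5,0,0,0,0,0]]'; python3 -m handwheel '[[0.7,0,0,0,0,0],[0.7,0,0,0,0,0],[1.3,0,0,0,0,0],[1.3,0,0,0,0,0]]'
```

```text
[0.41012931 0.16194559 0.018     ] [[316.83055854 211.05887314]]
vial [0.4917174  0.23771503 0.03      ] s1 [0.4096226  0.33330204 0.018     ]
t: 18.02
position: [0.4107, 0.1608, -0.0152]
ee_rot: [0.258, 0.659, -0.26, 0.658]
force: [0.4, -0.3, -0.5]
grip_width: 0.498
t: 18.52
position: [0.4113, 0.1615, -0.0279]
ee_rot: [0.259, 0.658, -0.259, 0.658]
force: [-0.3, -0.0, -0.6]
grip_width: 0.496
```

```bash
python3 -m handwheel '[[0.2,0,0,0,0,0],[0.2,0,0,0,0,0]]'; python3 -m handwheel '[[0,0,0,0,0,0],[0,0,0,0,0,0],[0,0,0,0,0,0],[0,0,0,0,0,0]]' 0;  python3 -m handwheel '[[-5,0,0,0,0,0],[-11,0,0,0,0,0],[-16,0,0,0,0,0],[-18,0,0,0,0,0]]'; python3 -c "
from h import *
plan([.5571,-.0589,.16],-.22); snap('wrist','w14.png')"
```

```text
t: 18.77
position: [0.4113, 0.1615, -0.0299]
ee_rot: [0.258, 0.658, -0.259, 0.658]
force: [-0.3, -0.2, -0.1]
grip_width: 0.499
t: 19.27
position: [0.4114, 0.1615, -0.0298]
ee_rot: [0.259, 0.658, -0.259, 0.658]
force: [-0.6, -0.4, 0.7]
grip_width: 0.224
t: 19.77
position: [0.4126, 0.1621, 0.1529]
ee_rot: [0.26, 0.657, -0.257, 0.659]
force: [-0.4, 0.4, -1.2]
grip_width: 0.221
from [0.4126 0.1621 0.1529] psi -0.749 ROW [-0.7, -6.35, 25.63] [-30.29, 0.14, -0.21]
```

View pics/w14.png

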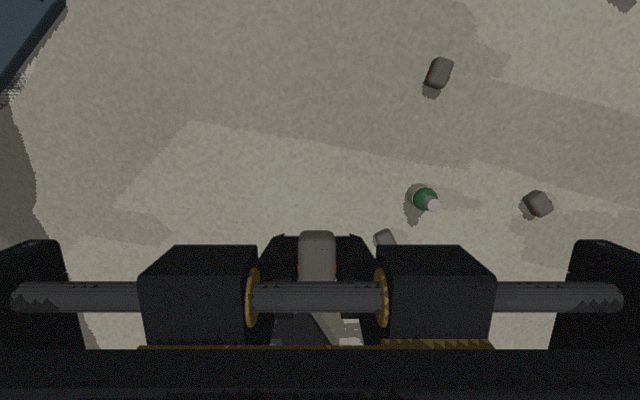

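```bash
python3 -m handwheel '[[-1,-6.35,25.6,-30,0,0],[-1,-6.35,25.6,-30,0,0],[-1,-6.35,25.6,-30,0,0],[-1,-6.35,25.6,-30,0,0],[-1,-6.35,25.6,-30,0,0],[-1,-6.35,25.6,-30,0,0]]'; python3 -c "
from h import *
d=snap('wrist','w15.png');p=jarT(.5571,-.0589,JW,[[-.006,0,0]])[0]; plan([p[0],p[1],.06],JW)"
```

```text
t: 20.58
position: [0.5562, -0.0629, 0.1591]
ee_rot: [0.081, 0.702, -0.082, 0.702]
force: [-0.1, 0.0, -0.9]
grip_width: 0.223
from [ 0.5552 -0.0603  0.1589] psi -0.227 ROW [9.9, 0.18, -0.43] [-0.4, -0.09, 0.03]
```

View pics/w15.png

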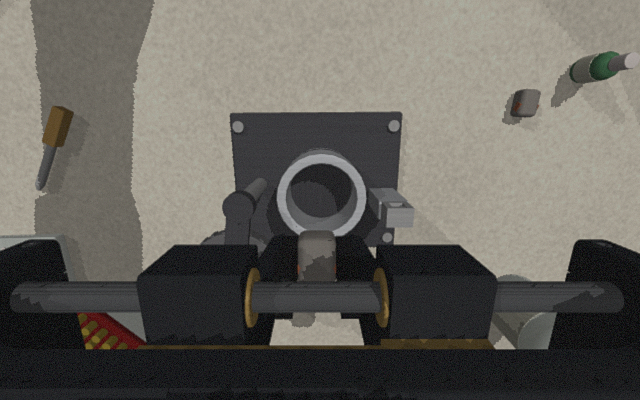

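```bash
python3 -c "
from h import *
print(px2w(load('w15.png'),321.5,195.5,.08))"; python3 -m handwheel '[[6,0.1,-0.4,0,0,0],[8,0.1,-0.4,0,0,0],[8,0.1,-0.4,0,0,0]]';python3 -m handwheel '[[2,0,0,0,0,0],[2,0,0,0,0,0],[2,0,0,0,0,0]]'; python3 -c "
from h import *
d=snap('wrist','w16.png');state()"
```

```text
[ 0.55338472 -0.05775147  0.08      ]
t: 21.0
position: [0.5497, -0.0555, 0.0782]
ee_rot: [0.079, 0.704, -0.078, 0.701]
force: [-0.1, -0.0, 0.2]
grip_width: 0.219
t: 21.38
position: [0.5527, -0.0569, 0.0613]
ee_rot: [0.079, 0.702, -0.079, 0.703]
force: [-0.1, -0.2, -0.2]
grip_width: 0.225
t 21.43 p [ 0.5528 -0.0571  0.0613] grip 0.221 F [-0.2  0.2  0.2] T [-0.03 -0.03  0.01]
[[0.002, 0.223, 0.975], [0.0, 0.975, -0.223], [-1.0, 0.0, 0.002]] j [-0.07  0.58  0.12  1.9  -0.1   0.67  1.46]
```

View pics/w16.png

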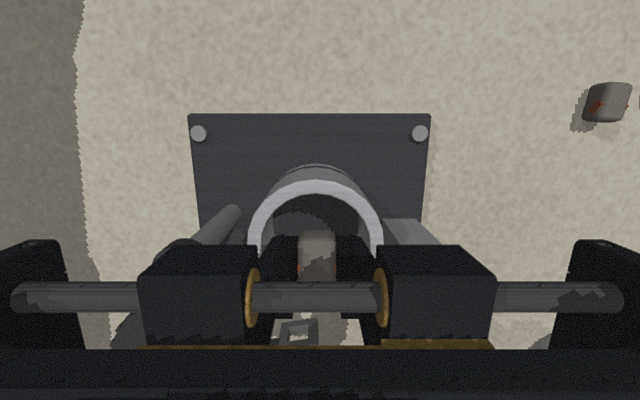

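```bash
python3 -m handwheel '[[0,0,0,0,0,0],[0,0,0,0,0,0],[0,0,0,0,0,0]]' 0.45; python3 -m handwheel '[[-6,0,0,0,0,0],[-12,0,0,0,0,0],[-16,0,0,0,0,0],[-16,0,0,0,0,0]]' 0.5; python3 -c "
from h import *
d=snap('wrist','w17.png');state(); plan([.519-.05,.1762,.15],-.193)"
```

```text
t: 21.8
position: [0.5522, -0.0574, 0.0603]
ee_rot: [0.079, 0.703, -0.079, 0.703]
force: [-0.4, -1.2, -0.0]
grip_width: 0.446
t: 22.3
position: [0.5543, -0.0576, 0.2235]
ee_rot: [0.08, 0.7, -0.079, 0.705]
force: [0.4, 0.2, -0.1]
grip_width: 0.5
t 22.35 p [ 0.5528 -0.0574  0.2213] grip 0.504 F [-0.3  0.6 -0.9] T [0.   0.02 0.01]
[[0.003, 0.223, 0.975], [0.0, 0.975, -0.223], [-1.0, 0.001, 0.003]] j [-0.1   0.35  0.16  1.78 -0.06  1.    1.43]
from [ 0.5528 -0.0574  0.2213] psi -0.225 ROW [7.11, 20.89, -13.4] [-1.84, 0.15, -0.04]
```

View pics/w17.png

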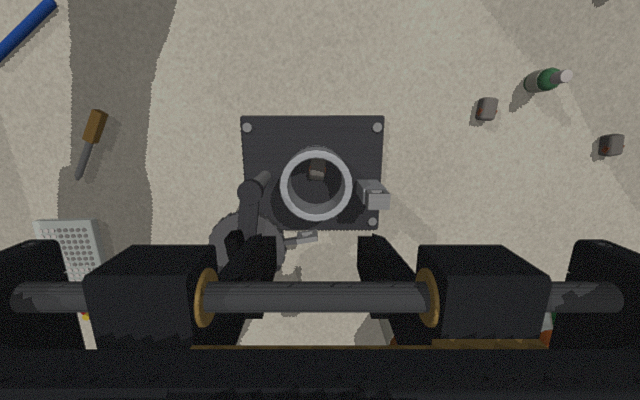

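Run:
```python
from h import *
print(stone('w17.png',486,108,0,-1)); plan([.519,.1762,.07],-.193)
```

```text
(array([0.51914354, 0.17105856, 0.018     ]), np.float64(3.0704495628419255))
from [ 0.5528 -0.0574  0.2213] psi -0.225 ROW [15.12, 22.0, -8.55] [-1.84, 0.15, -0.04]
```

```bash
python3 -m handwheel '[[5,22,-8.5,-1.8,0,0],[8,22,-8.5,-1.8,0,0],[10,22,-8.5,-1.8,0,0],[15,22,-8.5,-1.8,0,0],[15,22,-8.5,-1.8,0,0],[15,22,-8.5,-1.8,0,0],[15,22,-8.5,-1.8,0,0]]'
python3 - <<'E'
from h import *
state(); d=snap('wrist','w18.png'); print(w2px(d,[[.519,.1762,.018]]))
E
```

```text
t: 23.22
position: [0.5187, 0.1745, 0.0705]
ee_rot: [0.068, 0.704, -0.069, 0.704]
force: [0.6, -0.1, -0.1]
grip_width: 0.502
t 23.23 p [0.5187 0.1745 0.0705] grip 0.502 F [ 0.6 -0.1 -0.1] T [-0.03 -0.09 -0.02]
[[0.0, 0.194, 0.981], [-0.001, 0.981, -0.194], [-1.0, -0.001, 0.0]] j [-0.45  0.55  0.06  1.91 -0.04  0.68  1.01]
[[318.82970701 207.47055494]]
```

View pics/w18.png

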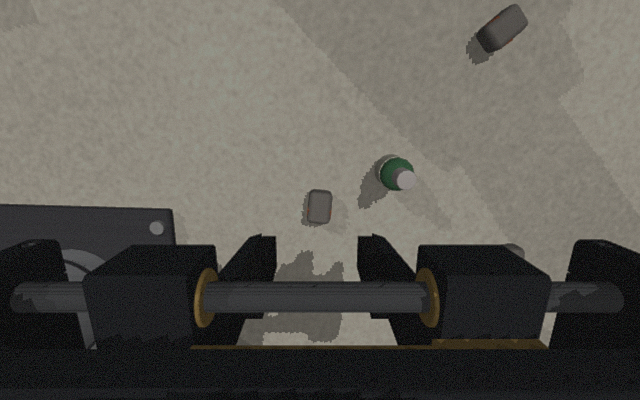

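```bash
python3 -m handwheel '[[6,0.1,0,0,0,0],[8.5,0.1,0,0,0,0],[8.5,0.1,0,0,0,0]]'; python3 -m handwheel '[[1.4,0,0,0,0,0],[1.4,0,0,0,0,0],[1.4,0,0,0,0,0]]'; python3 -m handwheel '[[0,0,0,0,0,0],[0,0,0,0,0,0],[0,0,0,0,0,0],[0,0,0,0,0,0]]' 0;  python3 -m handwheel '[[-5,0,0,0,0,0],[-11,0,0,0,0,0],[-16,0,0,0,0,0],[-18,0,0,0,0,0]]'; python3 -c "
from h import *
p=jarT(.5565,-.0587,JW,[[.006,0,0]])[0]; plan([p[0],p[1],.16],JW)"
```

```text
t: 23.65
position: [0.5184, 0.1753, -0.0151]
ee_rot: [0.069, 0.704, -0.07, 0.703]
force: [-0.4, -0.7, 0.0]
grip_width: 0.5
t: 24.02
position: [0.519, 0.1772, -0.0281]
ee_rot: [0.069, 0.703, -0.068, 0.704]
force: [0.4, 0.5, -0.1]
grip_width: 0.5
t: 24.52
position: [0.5186, 0.1772, -0.0287]
ee_rot: [0.068, 0.704, -0.068, 0.704]
force: [-0.6, 0.1, 1.6]
grip_width: 0.221
t: 25.02
position: [0.5199, 0.1776, 0.1543]
ee_rot: [0.069, 0.702, -0.068, 0.705]
force: [0.3, 0.1, -1.5]
grip_width: 0.223
from [0.5199 0.1776 0.1543] psi -0.194 ROW [-0.6, -22.49, 8.74] [1.53, 0.21, -0.15]
```

```bash
python3 -m handwheel '[[-0.6,-22.5,8.7,1.5,0,0],[-0.6,-22.5,8.7,1.5,0,0],[-0.6,-22.5,8.7,1.5,0,0],[-0.6,-22.5,8.7,1.5,0,0],[-0.6,-22.5,8.7,1.5,0,0],[-0.6,-22.5,8.7,1.5,0,0]]'; python3 -c "
from h import *
p=jarT(.5565,-.0587,JW,[[.006,0,0]])[0]; plan([p[0],p[1],.06],JW)"
```

```text
t: 25.78
position: [0.5602, -0.0596, 0.1568]
ee_rot: [0.078, 0.703, -0.077, 0.703]
force: [-0.6, 1.1, -0.1]
grip_width: 0.223
from [ 0.5602 -0.0596  0.1568] psi -0.219 ROW [9.68, -0.0, 0.23] [0.06, -0.05, -0.04]
```

```bash
python3 -m handwheel '[[6,0,0.2,0,0,0],[9.7,0,0.2,0,0,0],[9.7,0,0.2,0,0,0],[9.7,0,0.2,0,0,0]]'; python3 -m handwheel '[[0,0,0,0,0,0],[0,0,0,0,0,0],[0,0,0,0,0,0]]' 0.45; python3 -m handwheel '[[-6,0,0,0,0,0],[-12,0,0,0,0,0],[-16,0,0,0,0,0],[-16,0,0,0,0,0]]' 0.5; python3 -c "
from h import *
d=snap('wrist','w19.png');state(); plan([.606,.332,.15],-.193)"
```

```text
t: 26.28
position: [0.5635, -0.0598, 0.0614]
ee_rot: [0.077, 0.702, -0.077, 0.703]
force: [-0.0, 0.3, 0.4]
grip_width: 0.22
t: 26.65
position: [0.5629, -0.0609, 0.0608]
ee_rot: [0.078, 0.702, -0.078, 0.703]
force: [0.3, -0.3, 0.9]
grip_width: 0.445
t: 27.15
position: [0.5648, -0.0612, 0.2238]
ee_rot: [0.078, 0.7, -0.077, 0.705]
force: [-0.1, 0.4, -0.6]
grip_width: 0.495
t 27.2 p [ 0.5633 -0.061   0.2215] grip 0.5 F [-0.5 -0.2 -0.8] T [-0.02  0.03  0.06]
[[0.003, 0.218, 0.976], [0.0, 0.976, -0.218], [-1.0, 0.001, 0.003]] j [-0.09  0.37  0.15  1.76 -0.06  1.01  1.44]
from [ 0.5633 -0.061   0.2215] psi -0.22 ROW [7.16, 39.28, -4.43] [-1.54, 0.17, -0.04]
```

View pics/w19.png

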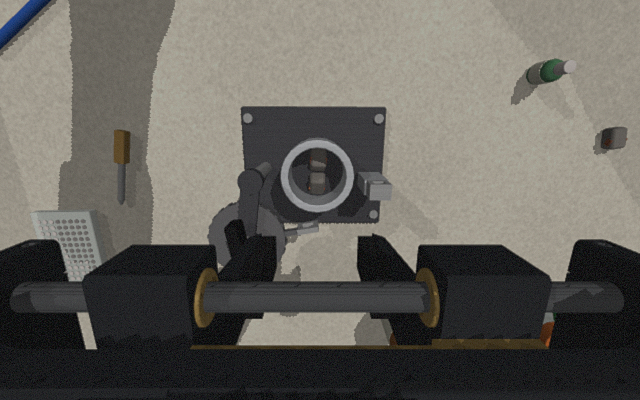

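```bash
python3 -m handwheel '[[7,39.3,-2.4,-1.5,0,0],[7,39.3,-2.4,-1.5,0,0],[7,39.3,-2.4,-1.5,0,0],[7,39.3,-2.4,-1.5,0,0],[7,39.3,-2.4,-1.5,0,0],[7,39.3,-2.4,-1.5,0,0],[7,39.3,-2.4,-1.5,0,0],[7,39.3,-2.4,-1.5,0,0]]'
python3 - <<'E'
from h import *
state(); d=snap('wrist','w20.png'); print(w2px(d,[[.606,.332,.018]]))
E
```

```text
t: 28.2
position: [0.6225, 0.3299, 0.1472]
ee_rot: [0.067, 0.705, -0.067, 0.703]
force: [-0.2, -0.1, -0.3]
grip_width: 0.5
t 28.2 p [0.6225 0.3299 0.1472] grip 0.5 F [-0.2 -0.1 -0.3] T [-0.09  0.07 -0.07]
[[-0.004, 0.189, 0.982], [-0.001, 0.982, -0.189], [-1.0, -0.002, -0.004]] j [-0.59  0.69  0.06  1.42 -0.05  1.04  0.86]
[[315.83741273 173.34785367]]
```

View pics/w20.png

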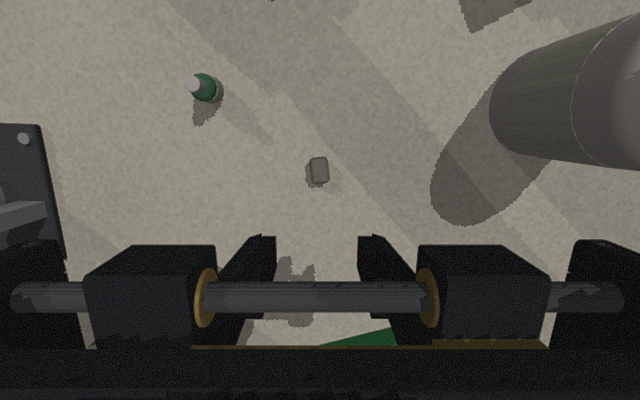

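Run:
```python
from h import *
im=cv2.imread('pics/w20.png'); u,v=319,170
cv2.imwrite('pics/z.png',cv2.convertScaleAbs(cv2.resize(im[v-25:v+25,u-25:u+25],(390,390),interpolation=cv2.INTER_CUBIC),alpha=2))
```

```text
(no output)
```

View pics/z.png

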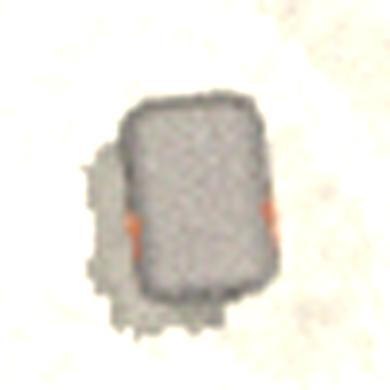

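Run:
```python
from h import *
c,a=stone('w20.png',319.6,170.6,.15,1.95); print(c,a); plan([c[0],c[1],-.02],a)
```

```text
[0.60384657 0.33653914 0.018     ] -0.11238265253884476
from [0.6236 0.3272 0.148 ] psi -0.193 ROW [16.81, 0.58, -2.08] [-4.6, -0.13, 0.14]
```

```bash
python3 -m handwheel '[[6,0.6,-2.1,-4.6,0,0],[11,0.6,-2.1,-4.6,0,0],[15,0.6,-2.1,-4.6,0,0],[15,0.6,-2.1,-4.6,0,0]]'
python3 - <<'E'
from h import *
c=[.6038,.3365]; plan([c[0],c[1],-.029],-.112)
d=snap('wrist','w21.png'); im=d['img']; cv2.imwrite('pics/z.png',im[150:300,200:440])
E
```

```text
t: 28.75
position: [0.6031, 0.3335, -0.0031]
ee_rot: [0.039, 0.708, -0.043, 0.704]
force: [0.1, -0.1, 0.2]
grip_width: 0.501
from [ 0.6031  0.3335 -0.0031] psi -0.116 ROW [2.59, 0.32, 0.05] [-0.21, -0.29, 0.32]
```

View pics/z.png

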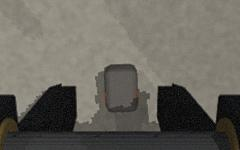

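```bash
python3 -m handwheel '[[1.5,0.2,0,0,0,0],[2.6,0.2,0,0,0,0],[2.6,0.2,0,0,0,0]]'; python3 -m handwheel '[[0,0,0,0,0,0],[0,0,0,0,0,0],[0,0,0,0,0,0],[0,0,0,0,0,0]]' 0;  python3 -m handwheel '[[-5,0,0,0,0,0],[-11,0,0,0,0,0],[-16,0,0,0,0,0],[-18,0,0,0,0,0]]'; python3 -c "
from h import *
p=jarT(.5565,-.0587,JW,[[0,.003,0]])[0]; plan([p[0],p[1],.16],JW)"
```

```text
t: 29.18
position: [0.605, 0.3395, -0.0265]
ee_rot: [0.04, 0.706, -0.04, 0.706]
force: [-0.2, 0.4, 0.6]
grip_width: 0.5
t: 29.68
position: [0.6058, 0.3399, -0.0254]
ee_rot: [0.04, 0.706, -0.04, 0.706]
force: [-0.7, 0.6, 1.7]
grip_width: 0.222
t: 30.18
position: [0.6071, 0.3406, 0.1578]
ee_rot: [0.041, 0.704, -0.039, 0.707]
force: [0.4, 0.5, -0.0]
grip_width: 0.222
from [0.6071 0.3406 0.1578] psi -0.113 ROW [-0.35, -39.95, -0.47] [6.14, 0.22, -0.19]
```

```bash
python3 -m handwheel '[[-0.4,-40,-0.4,6,0,0],[-0.4,-40,-0.4,6,0,0],[-0.4,-40,-0.4,6,0,0],[-0.4,-40,-0.4,6,0,0],[-0.4,-40,-0.4,6,0,0],[-0.4,-40,-0.4,6,0,0],[-0.4,-40,-0.4,6,0,0],[-0.4,-40,-0.4,6,0,0]]'; python3 -c "
from h import *
p=jarT(.5565,-.0587,JW,[[0,.003,0]])[0]; plan([p[0],p[1],.06],JW)"
```

```text
t: 31.18
position: [0.5552, -0.0596, 0.1572]
ee_rot: [0.078, 0.703, -0.079, 0.702]
force: [0.1, 0.1, -0.2]
grip_width: 0.224
from [ 0.5552 -0.0596  0.1572] psi -0.222 ROW [9.72, 0.43, 0.12] [-0.11, -0.09, 0.07]
```

```bash
python3 -m handwheel '[[6,0.5,0.1,0,0,0],[9.7,0.5,0.1,0,0,0],[9.7,0.5,0.1,0,0,0],[9.7,0.5,0.1,0,0,0]]'; python3 -m handwheel '[[0,0,0,0,0,0],[0,0,0,0,0,0],[0,0,0,0,0,0]]' 0.42; python3 -m handwheel '[[-6,0,0,0,0,0],[-12,0,0,0,0,0],[-16,0,0,0,0,0],[-16,0,0,0,0,0]]' 0.5; python3 -c "
from h import *
d=snap('wrist','w22.png');state(); plan([.412,.3335,.1],-1.038)"
```

```text
t: 31.68
position: [0.5593, -0.0514, 0.0621]
ee_rot: [0.077, 0.703, -0.076, 0.703]
force: [-0.6, -0.6, -0.6]
grip_width: 0.224
t: 32.05
position: [0.5588, -0.0526, 0.0618]
ee_rot: [0.077, 0.702, -0.077, 0.703]
force: [-0.1, 0.0, 0.2]
grip_width: 0.422
t: 32.55
position: [0.5607, -0.0528, 0.2248]
ee_rot: [0.077, 0.7, -0.077, 0.705]
force: [-0.6, 0.1, -0.2]
grip_width: 0.501
t 32.6 p [ 0.5591 -0.0526  0.2225] grip 0.498 F [-1.1  0.3 -0.9] T [-0.    0.03  0.  ]
[[0.003, 0.216, 0.976], [0.0, 0.976, -0.216], [-1.0, 0.001, 0.003]] j [-0.09  0.36  0.13  1.77 -0.05  1.01  1.42]
from [ 0.5591 -0.0526  0.2225] psi -0.218 ROW [12.21, 34.5, -22.76] [46.97, 0.14, -0.11]
```

View pics/w22.png

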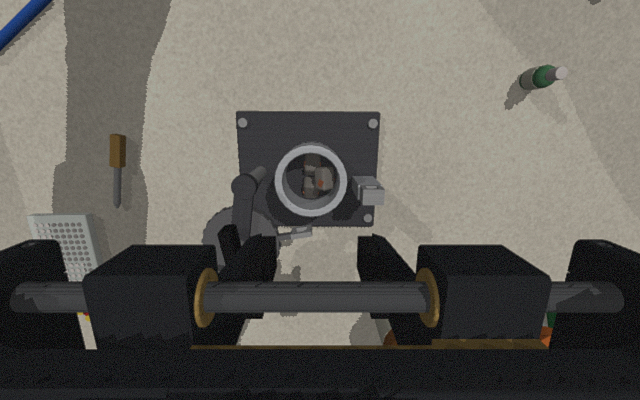

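```bash
python3 -m handwheel '[[6,34.5,-22.7,47,0,0],[6,34.5,-22.7,47,0,0],[6,34.5,-22.7,47,0,0],[6,34.5,-22.7,47,0,0],[6,34.5,-22.7,47,0,0],[12,34.5,-22.7,47,0,0],[12,34.5,-22.7,47,0,0],[12,34.5,-22.7,47,0,0]]'
python3 - <<'E'
from h import *
state(); plan([.412,.3335,.06],-1.038); d=snap('wrist','w23.png'); print(w2px(d,[[.412,.3335,.018]]))
E
```

```text
t: 33.6
position: [0.4074, 0.3351, 0.0978]
ee_rot: [0.348, 0.616, -0.351, 0.614]
force: [0.7, 0.2, -1.1]
grip_width: 0.501
t 33.6 p [0.4074 0.3351 0.0978] grip 0.501 F [ 0.7  0.2 -1.1] T [-0.08  0.04 -0.01]
[[-0.005, 0.859, 0.512], [-0.003, 0.512, -0.859], [-1.0, -0.005, -0.0]] j [-0.85  0.48  0.1   1.95 -0.07  0.72 -0.17]
from [0.4074 0.3351 0.0978] psi -1.033 ROW [3.78, 0.34, 0.37] [0.26, -0.01, 0.31]
[[320.78983245 203.03136377]]
```

View pics/w23.png

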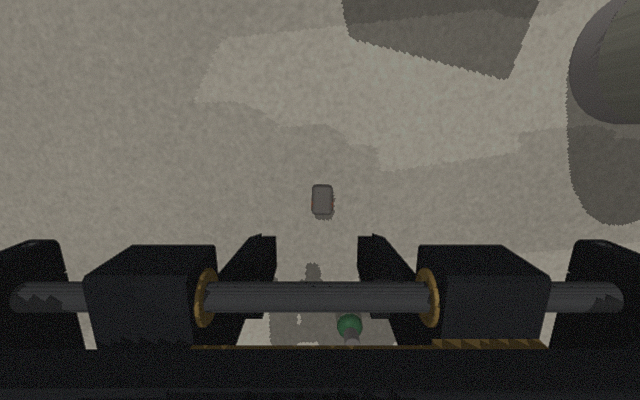

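Run:
```python
from h import *
c=px2w(load('w23.png'),321.5,198.5,.018); print(c); plan([c[0],c[1],-.029],-1.033)
```

```text
[0.41032867 0.33757162 0.018     ]
from [0.407  0.336  0.0975] psi -1.033 ROW [12.64, 0.43, 0.04] [0.01, -0.03, 0.32]
```

```bash
python3 -m handwheel '[[6,0.4,0.1,0,0,0],[11,0.4,0.1,0,0,0],[12.6,0.4,0.1,0,0,0],[12.6,0.4,0.1,0,0,0]]'; python3 -c "
from h import *
d=snap('wrist','w24.png'); im=d['img']; cv2.imwrite('pics/z.png',im[150:300,200:440]);state()"; python3 -m handwheel '[[0,0,0,0,0,0],[0,0,0,0,0,0],[0,0,0,0,0,0],[0,0,0,0,0,0]]' 0;  python3 -m handwheel '[[-5,0,0,0,0,0],[-11,0,0,0,0,0],[-16,0,0,0,0,0],[-18,0,0,0,0,0]]'; python3 -c "
from h import *
p=jarT(.5565,-.0587,JW,[[0,-.006,0]])[0]; plan([p[0],p[1],.16],JW)"
```

```text
t: 34.15
position: [0.4157, 0.3333, -0.0249]
ee_rot: [0.351, 0.614, -0.352, 0.614]
force: [0.3, 0.0, 1.0]
grip_width: 0.499
t 34.2 p [ 0.4164  0.3343 -0.0238] grip 0.498 F [-0.1  1.   0.7] T [-0.03  0.01 -0.04]
[[0.001, 0.862, 0.507], [0.0, 0.507, -0.862], [-1.0, 0.001, 0.0]] j [-0.82  0.7   0.07  1.96 -0.1   0.48 -0.14]
t: 34.7
position: [0.4159, 0.335, -0.0239]
ee_rot: [0.351, 0.614, -0.35, 0.614]
force: [-1.2, 0.2, 7.1]
grip_width: 0.221
t: 35.2
position: [0.4165, 0.3356, 0.1585]
ee_rot: [0.353, 0.613, -0.349, 0.614]
force: [0.2, 0.5, -0.7]
grip_width: 0.217
from [0.4165 0.3356 0.1585] psi -1.038 ROW [-0.24, -8.36, 41.52] [-46.86, 0.05, -0.29]
```

```bash
python3 -m handwheel '[[-0.3,-8.4,41.5,-47,0,0],[-0.3,-8.4,41.5,-47,0,0],[-0.3,-8.4,41.5,-47,0,0],[-0.3,-8.4,41.5,-47,0,0],[-0.3,-8.4,41.5,-47,0,0],[-0.3,-8.4,41.5,-47,0,0],[-0.3,-8.4,41.5,-47,0,0],[-0.3,-8.4,41.5,-47,0,0]]'; python3 -c "
from h import *
p=jarT(.5565,-.0587,JW,[[0,-.004,0]])[0]; plan([p[0],p[1],.06],JW)"
```

```text
t: 36.2
position: [0.5542, -0.0719, 0.1584]
ee_rot: [0.079, 0.702, -0.081, 0.703]
force: [-0.4, 0.5, 0.0]
grip_width: 0.221
from [ 0.5542 -0.0719  0.1584] psi -0.226 ROW [9.84, 0.96, -0.08] [-0.34, 0.09, 0.15]
```

```bash
python3 -m handwheel '[[5,0.7,0,0,0,0],[9.7,0.7,0,0,0,0],[9.7,0.7,0,0,0,0],[9.7,0.7,0,0,0,0]]'; python3 -m handwheel '[[0,0,0,0,0,0],[0,0,0,0,0,0],[0,0,0,0,0,0]]' 0.42; python3 -m handwheel '[[-6,0,0,0,0,0],[-12,0,0,0,0,0],[-16,0,0,0,0,0],[-16,0,0,0,0,0]]' 0.5; python3 -c "
from h import *
d=snap('wrist','w25.png');state(); overlay('w25.png','o2.png',(120,50,420,270),2.6,1.88,1.72,2)"
```

```text
t: 36.7
position: [0.5561, -0.0584, 0.0627]
ee_rot: [0.077, 0.702, -0.077, 0.704]
force: [0.9, 0.6, -0.5]
grip_width: 0.221
t: 37.08
position: [0.5556, -0.0588, 0.0619]
ee_rot: [0.077, 0.702, -0.077, 0.703]
force: [-0.3, 1.1, 0.2]
grip_width: 0.42
t: 37.58
position: [0.5575, -0.059, 0.2248]
ee_rot: [0.077, 0.7, -0.077, 0.705]
force: [-0.3, 0.0, -0.1]
grip_width: 0.497
t 37.62 p [ 0.5559 -0.0589  0.2225] grip 0.504 F [ 0.2  0.6 -0.7] T [ 0.07  0.   -0.04]
[[0.003, 0.216, 0.976], [0.0, 0.976, -0.216], [-1.0, 0.001, 0.003]] j [-0.04  0.36  0.09  1.77 -0.04  1.01  1.41]
```

View pics/o2.png

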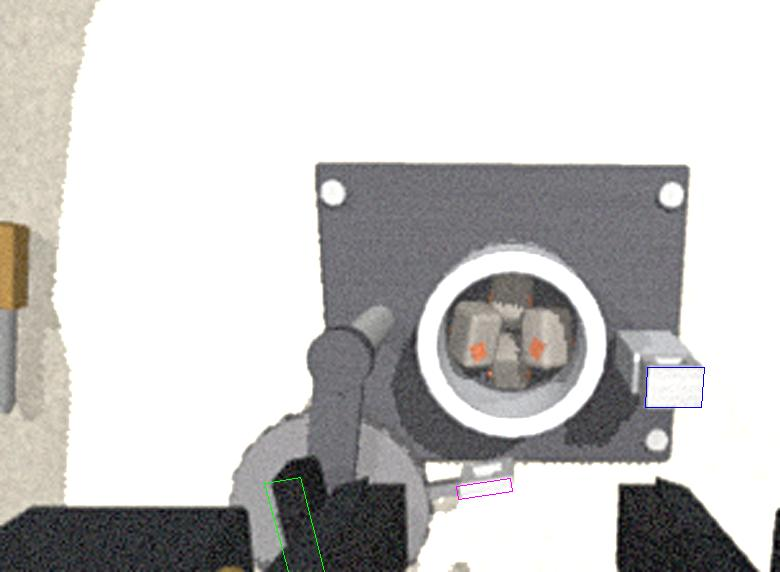

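```bash
python3 -c "
from h import *
d=snap('top','t26.png');snap('scene','s26.png')
for n in ('t26','s26'): cv2.imwrite('pics/%sb.png'%n,cv2.convertScaleAbs(cv2.imread('pics/%s.png'%n),alpha=1.8))"
```

```text
(no output)
```

View pics/t26b.png

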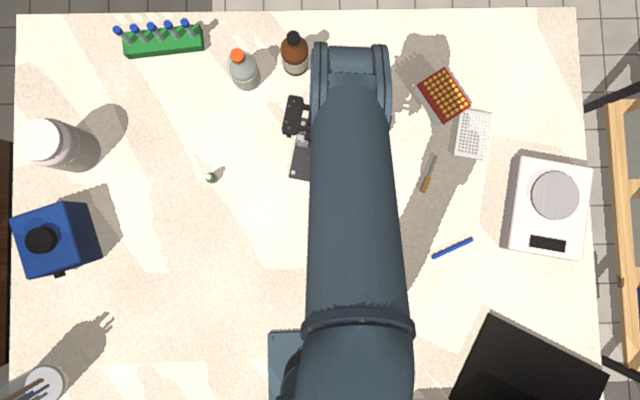

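View pics/s26b.png

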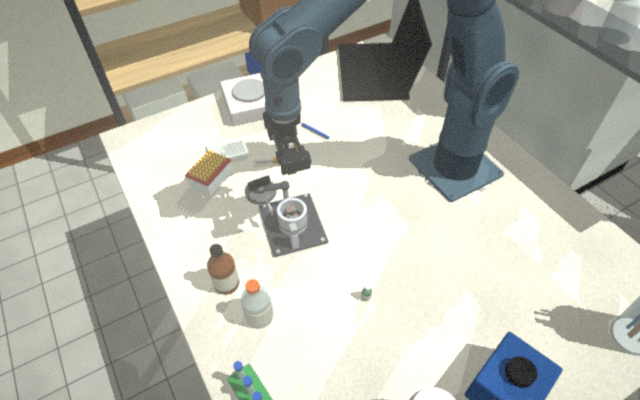

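```bash
python3 -m handwheel '[[0,-5,-5,85,0,0],[0,-5,-5,85,0,0],[0,-5,-5,85,0,0],[0,-5,-5,85,0,0],[0,-5,-5,85,0,0],[0,-5,-5,85,0,0],[0,-5,-5,85,0,0],[0,-5,-5,85,0,0]]'
python3 - <<'E'
from h import *
plan([.607,-.152,.2],-3.2)
E
```

```text
t: 38.72
position: [0.4943, -0.0967, 0.2195]
ee_rot: [-0.532, -0.465, 0.534, -0.464]
force: [-0.1, 0.7, -0.3]
grip_width: 0.502
from [ 0.4943 -0.0967  0.2195] psi -1.707 ROW [1.91, 11.92, 3.94] [85.52, 0.17, 0.12]
```

```bash
python3 -m handwheel '[[4,11.9,3.9,85.5,0,0],[4,11.9,3.9,85.5,0,0],[4,11.9,3.9,85.5,0,0],[4,11.9,3.9,85.5,0,0],[4,11.9,3.9,85.5,0,0],[5,11.9,3.9,85.5,0,0],[5,11.9,3.9,85.5,0,0],[5,11.9,3.9,85.5,0,0]]'
python3 - <<'E'
from h import *
state();plan([.607,-.152,.085],-3.2);  snap('wrist','w27.png'); overlay('w27.png','o2.png',(150,70,470,290),2.4,1.88,1.72)
E
```

```text
t: 39.72
position: [0.6071, -0.1508, 0.1691]
ee_rot: [-0.706, 0.021, 0.708, 0.021]
force: [0.6, 0.5, 0.2]
grip_width: 0.498
t 39.73 p [ 0.6071 -0.1508  0.1691] grip 0.498 F [0.6 0.5 0.2] T [ 0.01  0.16 -0.  ]
[[-0.004, -0.059, -0.998], [-0.0, -0.998, 0.059], [-1.0, 0.0, 0.004]] j [-0.3   0.62  0.69  1.67 -0.45  1.02 -1.09]
from [ 0.6071 -0.1508  0.1691] psi 3.083 ROW [8.41, 0.11, -0.03] [-0.01, 0.2, -0.02]
```

View pics/o2.png

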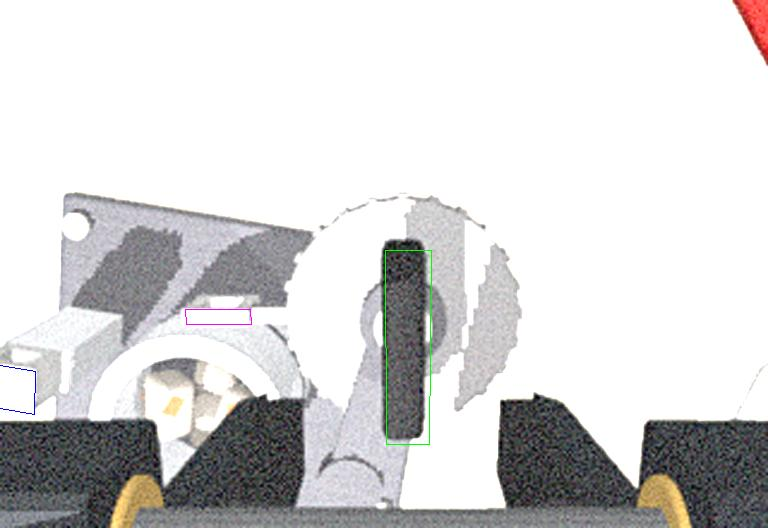

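```bash
python3 -m handwheel '[[5,0.1,0,0,0,0],[7,0.1,0,0,0,0],[8.4,0.1,0,0,0,0],[8.4,0.1,0,0,0,0]]'; python3 -m handwheel '[[0,0,0,0,0,0],[0,0,0,0,0,0],[0,0,0,0,0,0],[0,0,0,0,0,0]]' 0; python3 arc.py 1.72 '1.72-np.arange(1,9)*.13'; python3 -c "
from h import *
state()"
```

```text
t: 40.28
position: [0.608, -0.152, 0.0866]
ee_rot: [-0.706, 0.018, 0.707, 0.018]
force: [0.2, 0.3, 0.1]
grip_width: 0.502
t: 40.78
position: [0.6087, -0.152, 0.0876]
ee_rot: [0.707, -0.018, -0.707, -0.018]
force: [-0.1, 0.1, 2.4]
grip_width: 0.16
[np.float64(0.0), np.float64(-0.82), np.float64(-0.06)] -7.4
[np.float64(0.0), np.float64(-1.72), np.float64(-0.17)] -14.9
[np.float64(0.0), np.float64(-2.63), np.float64(-0.17)] -22.3
[np.float64(0.0), np.float64(-3.53), np.float64(-0.04)] -29.8
[np.float64(0.0), np.float64(-4.41), np.float64(0.2)] -37.2
[np.float64(-0.0), np.float64(-5.25), np.float64(0.55)] -44.7
[np.float64(-0.0), np.float64(-6.03), np.float64(1.01)] -52.1
[np.float64(-0.0), np.float64(-6.75), np.float64(1.56)] -59.6
t 40.77 p [ 0.6087 -0.152   0.0876] grip 0.16 F [-0.1  0.1  2.4] T [ 0.03  0.17 -0.02]
[[0.001, -0.052, -0.999], [0.0, -0.999, 0.052], [-1.0, -0.0, -0.001]] j [-0.25  0.72  0.62  1.71 -0.52  0.88 -1.03]
```

```bash
cat > arc2.py <<'E'
from h import *
import sys
post=np.array([.5571,-.0589])-.07*np.array([.2187,.9758])
s=observe(); R0=R.from_quat(s['ee_rot']).as_matrix(); p0=np.array(s['position'])
for a in eval(sys.argv[1]):
    c,sn=np.cos(a),np.sin(a); v=p0[:2]-post; q=post+np.array([c*v[0]-sn*v[1],sn*v[0]+c*v[1]])
    sh=R0.T@np.array([*(q-p0[:2]),0])*100; print(np.round(sh,2).tolist(),round(-np.degrees(a),1))
E
python3 arc2.py 'np.arange(1,8)*.13'
```

```text
[0.0, -0.9, -0.22] -7.4
[0.0, -1.82, -0.32] -14.9
[0.0, -2.75, -0.3] -22.3
[0.0, -3.67, -0.16] -29.8
[0.0, -4.56, 0.1] -37.2
[-0.0, -5.41, 0.48] -44.7
[-0.0, -6.2, 0.95] -52.1
```

```bash
python3 -m handwheel '[[0,-0.9,-0.22,-7.4,0,0],[0,-1.82,-0.32,-14.9,0,0],[0,-2.75,-0.3,-22.3,0,0],[0,-3.67,-0.16,-29.8,0,0],[0,-4.56,0.1,-37.2,0,0],[0,-5.41,0.48,-44.7,0,0],[0,-6.2,0.95,-52.1,0,0],[0,-6.2,0.95,-52.1,0,0]]'; python3 -c "
from h import *
state(); print(psi_now()+np.pi-JW)"; python3 arc2.py 'np.r_[np.arange(1,7)*.13,.81,.83]'
```

```text
t: 41.78
position: [0.6025, -0.0894, 0.0876]
ee_rot: [0.644, 0.294, -0.643, 0.294]
force: [0.4, 0.6, 1.8]
grip_width: 0.159
t 41.77 p [ 0.6025 -0.0894  0.0876] grip 0.159 F [0.4 0.6 1.8] T [-0.07  0.01  0.14]
[[0.001, 0.756, -0.655], [0.0, -0.655, -0.756], [-1.0, 0.001, -0.001]] j [-0.21  0.64  0.4   1.76 -0.32  0.81 -0.37]
1.0771958011864338
[-0.0, -0.9, -0.22] -7.4
[-0.0, -1.83, -0.31] -14.9
[-0.0, -2.76, -0.29] -22.3
[-0.0, -3.67, -0.14] -29.8
[-0.0, -4.56, 0.12] -37.2
[-0.0, -5.41, 0.49] -44.7
[-0.0, -5.6, 0.59] -46.4
[-0.0, -5.73, 0.67] -47.6
```

```bash
python3 -m handwheel '[[0,-0.9,-0.22,-7.4,0,0],[0,-1.83,-0.31,-14.9,0,0],[0,-2.76,-0.29,-22.3,0,0],[0,-3.67,-0.14,-29.8,0,0],[0,-4.56,0.12,-37.2,0,0],[0,-5.41,0.49,-44.7,0,0],[0,-5.6,0.59,-46.4,0,0],[0,-5.6,0.59,-46.4,0,0]]'; python3 -c "
from h import *
state(); print(psi_now()+np.pi-JW); snap('wrist','w28.png'); overlay('w28.png','o2.png',(100,40,540,260),1.8,1.88,0)"
```

```text
t: 42.78
position: [0.5569, -0.0572, 0.0875]
ee_rot: [0.477, 0.522, -0.476, 0.523]
force: [2.1, 1.4, 4.0]
grip_width: 0.155
t 42.77 p [ 0.5569 -0.0572  0.0875] grip 0.155 F [2.1 1.4 4. ] T [ 0.37 -0.35  0.12]
[[0.001, 0.996, 0.093], [0.0, 0.093, -0.996], [-1.0, 0.001, -0.0]] j [-0.12  0.54  0.19  1.88 -0.15  0.73  0.24]
1.8844408353844053
```

View pics/o2.png

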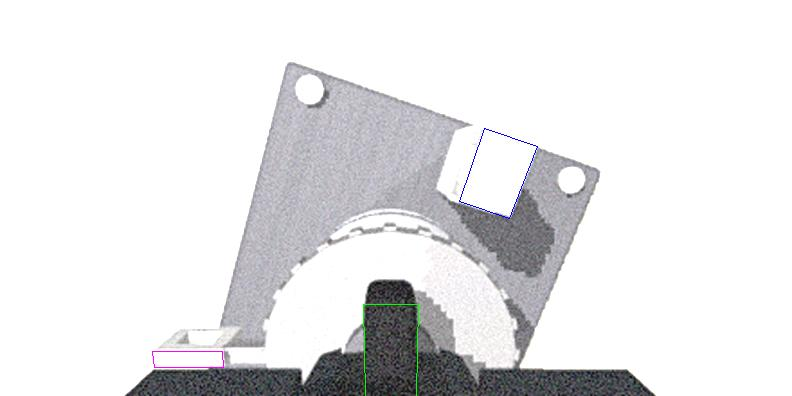

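```bash
cat > scr.py <<'E'
from h import *
import sys
ax=np.array(eval(sys.argv[2]))
s=observe(); R0=R.from_quat(s['ee_rot']).as_matrix(); p0=np.array(s['position'])
for a in eval(sys.argv[1]):
    c,sn=np.cos(a),np.sin(a); v=p0[:2]-ax; q=ax+np.array([c*v[0]-sn*v[1],sn*v[0]+c*v[1]])
    sh=R0.T@np.array([*(q-p0[:2]),.003*a])*100; print(np.round(sh,2).tolist(),round(-np.degrees(a),1))
E
python3 scr.py '-np.arange(1,8)*.14' '[.5571,-.0589]'
```

```text
[0.04, 0.02, -0.0] 8.0
[0.08, 0.05, 0.0] 16.0
[0.13, 0.07, 0.01] 24.1
[0.17, 0.09, 0.02] 32.1
[0.21, 0.11, 0.03] 40.1
[0.25, 0.13, 0.05] 48.1
[0.29, 0.15, 0.06] 56.1
```

```bash
python3 -m handwheel '[[0.04,0.02,0,8,0,0],[0.08,0.05,0,16,0,0],[0.13,0.07,0.01,24,0,0],[0.17,0.09,0.02,32,0,0],[0.21,0.11,0.03,40,0,0],[0.25,0.13,0.05,48,0,0],[0.29,0.15,0.06,56,0,0],[0.29,0.15,0.06,56,0,0]]'; python3 -c "
from h import *
state(); print(psi_now()+np.pi-JW)"; python3 scr.py '-np.arange(1,8)*.13' '[.5571,-.0589]'
```

```text
t: 43.82
position: [0.5583, -0.0578, 0.0845]
ee_rot: [0.666, 0.239, -0.665, 0.239]
force: [1.9, 1.5, 4.3]
grip_width: 0.154
t 43.83 p [ 0.5583 -0.0578  0.0845] grip 0.154 F [1.9 1.5 4.3] T [ 0.24 -0.35 -0.11]
[[0.001, 0.636, -0.772], [-0.0, -0.772, -0.636], [-1.0, 0.001, -0.0]] j [-0.31  0.58  0.44  1.89 -0.35  0.75 -0.55]
0.9095214822887084
[0.04, 0.02, 0.0] 7.4
[0.08, 0.04, 0.0] 14.9
[0.12, 0.06, 0.01] 22.3
[0.16, 0.08, 0.02] 29.8
[0.2, 0.1, 0.03] 37.2
[0.23, 0.11, 0.04] 44.7
[0.27, 0.13, 0.06] 52.1
```

```bash
python3 -m handwheel '[[0.04,0.02,0,7.4,0,0],[0.08,0.04,0,14.9,0,0],[0.12,0.06,0.01,22.3,0,0],[0.16,0.08,0.02,29.8,0,0],[0.2,0.1,0.03,37.2,0,0],[0.23,0.11,0.04,44.7,0,0],[0.26,0.13,0.05,50,0,0],[0.26,0.13,0.05,50,0,0]]'; python3 -c "
from h import *
state(); print(psi_now()+np.pi-JW)"; python3 -m handwheel '[[0,0,0,2,0,0],[0,0,0,2,0,0]]';python3 -c "
from h import *
state(); print(psi_now()+np.pi-JW)"; python3 -m handwheel '[[0,0,0,2,0,0],[0,0,0,2,0,0]]';python3 -c "
from h import *
state(); print(psi_now()-np.pi-JW);snap('wrist','w29.png'); overlay('w29.png','o2.png',(100,40,540,260),1.8,0,0)"
```

```text
t: 44.82
position: [0.5586, -0.0592, 0.0819]
ee_rot: [0.705, -0.064, -0.704, -0.064]
force: [2.7, 1.4, 4.6]
grip_width: 0.159
t 44.83 p [ 0.5586 -0.0592  0.0819] grip 0.159 F [2.7 1.4 4.6] T [ 0.28 -0.34 -0.02]
[[0.001, -0.181, -0.984], [-0.0, -0.984, 0.181], [-1.0, 0.0, -0.001]] j [-0.46  0.65  0.66  1.89 -0.55  0.79 -1.25]
6.321966331133095
t: 45.08
position: [0.5585, -0.0593, 0.0818]
ee_rot: [0.703, -0.077, -0.703, -0.077]
force: [2.3, 1.3, 3.9]
grip_width: 0.158
t 45.08 p [ 0.5585 -0.0593  0.0818] grip 0.158 F [2.3 1.3 3.9] T [ 0.22 -0.66  0.11]
[[0.001, -0.216, -0.976], [-0.0, -0.976, 0.216], [-1.0, 0.0, -0.001]] j [-0.47  0.65  0.67  1.9  -0.56  0.79 -1.28]
6.286033882017459
t: 45.32
position: [0.5586, -0.0593, 0.0818]
ee_rot: [0.702, -0.089, -0.701, -0.089]
force: [4.8, 0.5, 4.2]
grip_width: 0.153
t 45.33 p [ 0.5586 -0.0593  0.0818] grip 0.153 F [4.8 0.5 4.2] T [ 0.16 -0.87  0.34]
[[0.001, -0.25, -0.968], [-0.001, -0.968, 0.25], [-1.0, 0.0, -0.001]] j [-0.47  0.65  0.68  1.9  -0.56  0.79 -1.31]
-0.03226751726011426
```

View pics/o2.png

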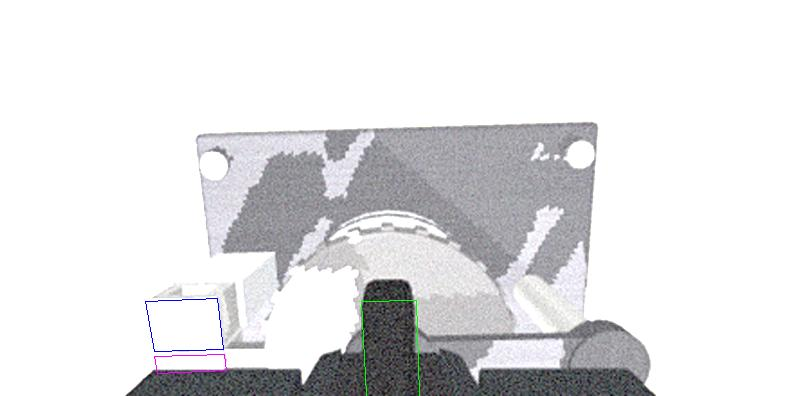

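```bash
python3 -m handwheel '[[0,0,0,-2,0,0],[0,0,0,-2,0,0]]';  python3 -m handwheel '[[0,0,0,0,0,0],[0,0,0,0,0,0],[0,0,0,0,0,0]]' 0.5; python3 -m handwheel '[[-5,0,0,0,0,0],[-11,0,0,0,0,0],[-15,0,4,0,0,0],[-15,0,8,0,0,0],[-15,0,8,0,0,0]]'; python3 -c "
from h import *
state(); snap('wrist','w30.png'); overlay('w30.png','o2.png',(200,30,440,200),3.2,0,0,2)"
```

```text
t: 45.62
position: [0.5583, -0.0592, 0.0818]
ee_rot: [0.703, -0.077, -0.703, -0.077]
force: [5.0, 1.0, 4.6]
grip_width: 0.153
t: 46.0
position: [0.5566, -0.0592, 0.081]
ee_rot: [-0.702, 0.077, 0.704, 0.077]
force: [-0.1, -0.1, -0.3]
grip_width: 0.471
t: 46.62
position: [0.477, -0.041, 0.2313]
ee_rot: [-0.702, 0.076, 0.704, 0.078]
force: [1.4, 0.1, 0.2]
grip_width: 0.497
t 46.62 p [ 0.477  -0.041   0.2313] grip 0.497 F [1.4 0.1 0.2] T [0.06 0.11 0.  ]
[[-0.002, -0.216, -0.976], [0.003, -0.976, 0.216], [-1.0, -0.002, 0.003]] j [-0.75  0.28  0.9   1.98 -0.27  1.   -1.51]
```

View pics/o2.png

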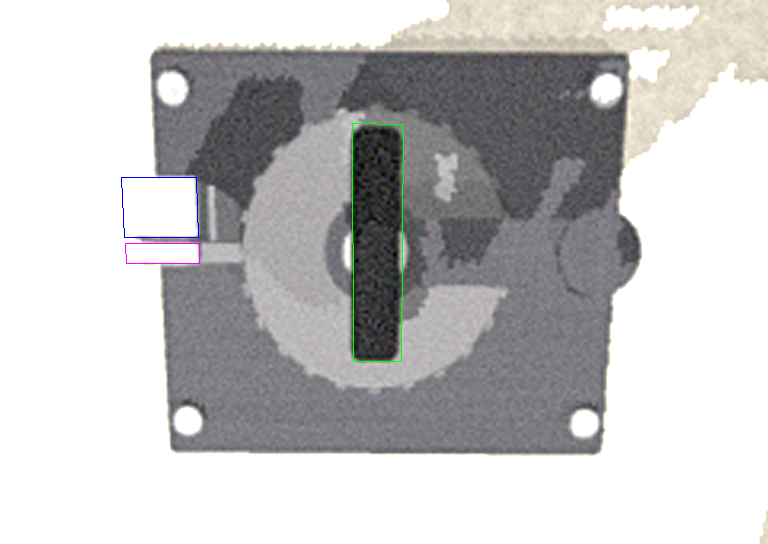

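View pics/w30.png

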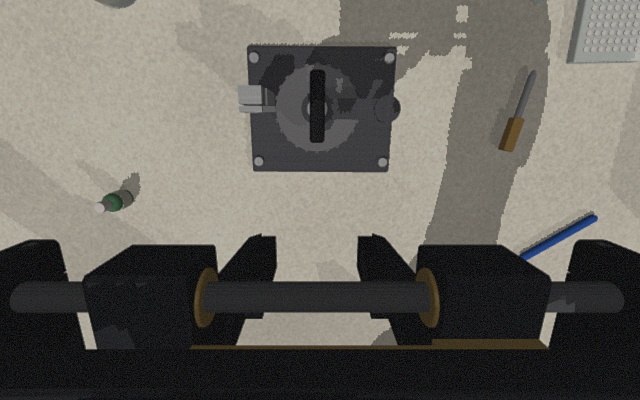

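Run:
```python
from h import *
im=cv2.imread('pics/w30.png'); cv2.imwrite('pics/z.png',cv2.convertScaleAbs(cv2.resize(im[60:160,480:560],None,fx=6,fy=6,interpolation=cv2.INTER_CUBIC),alpha=2))
```

```text
(no output)
```

View pics/z.png

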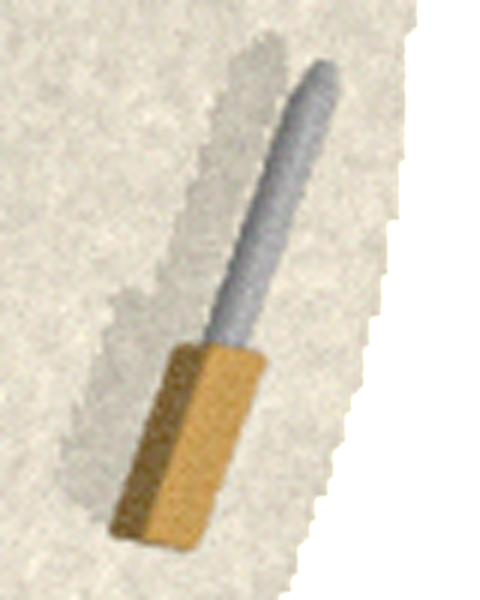

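Run:
```python
from h import *
d=load('w30.png'); f=lambda x,y:((x+.5)/6-.5+480,(y+.5)/6-.5+60)
c=px2w(d,*f(205,447),.014); t=px2w(d,*f(325,63),.007); a=px2w(d,*f(237,350),.014); b=px2w(d,*f(172,544),.014)
print(c,t,np.linalg.norm((t-c)[:2]),np.arctan2(*(t-c)[1::-1]),np.arctan2(*(a-b)[1::-1]),np.linalg.norm(a-b))
h=np.arctan2(*(t-c)[1::-1]); plan([c[0],c[1],.08],h-np.pi)
```

```text
[ 0.47179501 -0.30913488  0.014     ] [ 0.54624157 -0.34202323  0.007     ] 0.08138755023890276 -0.4159898856106746 -0.3819757838300181 0.04257734097605516
from [ 0.4788 -0.0411  0.2315] psi 2.924 ROW [15.11, 26.34, -5.1] [11.39, 0.06, 0.08]
```

```bash
python3 -m handwheel '[[0,26.3,-5.1,11.4,0,0],[0,26.3,-5.1,11.4,0,0],[4,26.3,-5.1,11.4,0,0],[8,26.3,-5.1,11.4,0,0],[13,26.3,-5.1,11.4,0,0],[13,26.3,-5.1,11.4,0,0]]'
python3 - <<'E'
from h import *
state(); d=snap('wrist','w31.png'); plan([.4718,-.3091,-.025],-.416-np.pi)
im=d['img'];cv2.imwrite('pics/z.png',cv2.convertScaleAbs(cv2.resize(im[80:280,220:420],None,fx=3,fy=3,interpolation=cv2.INTER_CUBIC),alpha=2))
print(w2px(d,[[.4718,-.3091,.014]]))
E
```

```text
t: 47.42
position: [0.4704, -0.3108, 0.0981]
ee_rot: [-0.69, 0.147, 0.694, 0.147]
force: [0.4, -0.0, 0.1]
grip_width: 0.503
t 47.42 p [ 0.4704 -0.3108  0.0981] grip 0.503 F [ 0.4 -0.   0.1] T [0.07 0.14 0.  ]
[[-0.006, -0.408, -0.913], [0.001, -0.913, 0.408], [-1.0, 0.001, 0.006]] j [-0.04  0.66  0.76  1.88 -0.59  0.85 -0.97]
from [ 0.4705 -0.3106  0.0978] psi 2.722 ROW [12.28, -0.2, -0.13] [-0.18, 0.32, -0.07]
[[313.92556512 196.41198588]]
```

View pics/z.png

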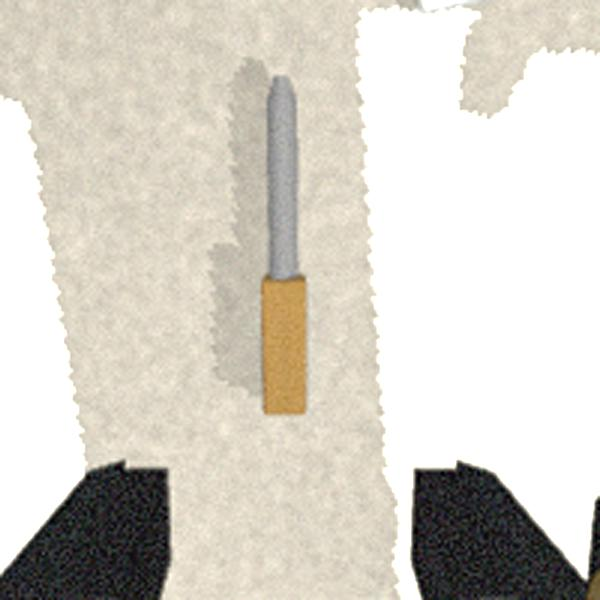

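```bash
python3 -m handwheel '[[6,-0.1,0,0,0,0],[11,-0.1,0,0,0,0],[11,-0.1,0,0,0,0],[11,-0.1,0,0,0,0]]'; python3 -m handwheel '[[1,0,0,0,0,0],[1,0,0,0,0,0],[1,0,0,0,0,0]]'
python3 - <<'E'
from h import *
state(); d=snap('wrist','w32.png'); plan([.4718,-.3091,-.031],-.416-np.pi)
im=d['img'];cv2.imwrite('pics/z.png',cv2.convertScaleAbs(cv2.resize(im[80:280,220:420],None,fx=3,fy=3,interpolation=cv2.INTER_CUBIC),alpha=2))
E
```

```text
t: 47.98
position: [0.475, -0.3094, -0.006]
ee_rot: [0.693, -0.146, -0.691, -0.146]
force: [0.7, -1.4, 0.7]
grip_width: 0.501
t: 48.35
position: [0.4735, -0.3089, -0.0178]
ee_rot: [0.692, -0.146, -0.692, -0.146]
force: [-0.1, 0.5, -0.4]
grip_width: 0.5
t 48.35 p [ 0.4735 -0.3089 -0.0178] grip 0.5 F [-0.1  0.5 -0.4] T [ 0.03  0.18 -0.04]
[[0.001, -0.405, -0.914], [-0.0, -0.914, 0.405], [-1.0, -0.0, -0.001]] j [ 0.06  0.82  0.59  1.9  -0.75  0.65 -0.86]
from [ 0.4734 -0.3089 -0.0179] psi 2.725 ROW [1.31, 0.08, 0.14] [-0.06, -0.04, 0.0]
```

View pics/z.png

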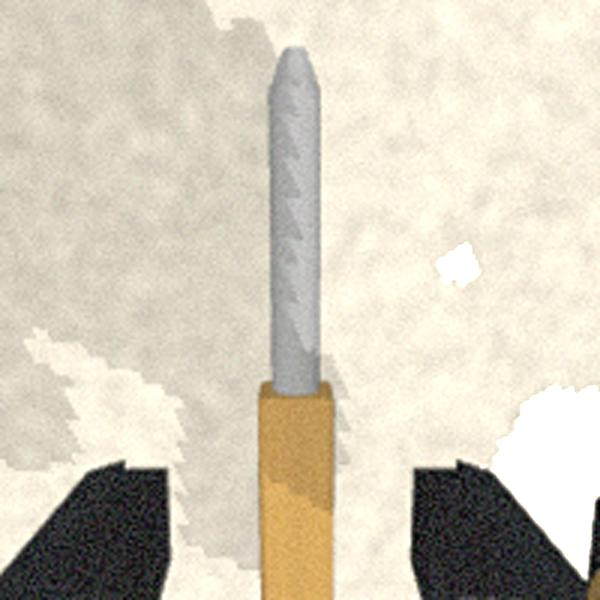

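```bash
python3 -m handwheel '[[0.8,-0.1,0.1,0,0,0],[0.8,-0.1,0.1,0,0,0],[1.2,-0.1,0.1,0,0,0],[1.2,-0.1,0.1,0,0,0]]'; python3 -m handwheel '[[0,0,0,0,0,0],[0,0,0,0,0,0]]'; python3 -c "
from h import *
state()"
```

```text
t: 48.9
position: [0.4724, -0.3073, -0.0307]
ee_rot: [-0.692, 0.146, 0.692, 0.146]
force: [-0.0, -0.3, 0.8]
grip_width: 0.502
t: 49.15
position: [0.4727, -0.3075, -0.0303]
ee_rot: [0.692, -0.146, -0.692, -0.146]
force: [-0.7, 0.1, -1.1]
grip_width: 0.498
t 49.15 p [ 0.4727 -0.3075 -0.0303] grip 0.498 F [-0.7  0.1 -1.1] T [ 0.02  0.07 -0.01]
[[0.0, -0.405, -0.914], [-0.0, -0.914, 0.405], [-1.0, 0.0, -0.0]] j [ 0.08  0.84  0.58  1.91 -0.76  0.63 -0.85]
```

```bash
python3 -m handwheel '[[0,0.2,0,0,0,0],[0,0.2,0,0,0,0]]'; python3 -m handwheel '[[0,0,0,0,0,0],[0,0,0,0,0,0],[0,0,0,0,0,0],[0,0,0,0,0,0]]' 0; python3 -m handwheel '[[-5,0,0,0,0,0],[-10,0,0,0,0,0],[-15,0,0,0,0,0],[-15,0,0,0,0,0],[-15,0,0,0,0,0]]'
python3 - <<'E'
from h import *
state(); d=snap('wrist','w33.png')
im=d['img'];cv2.imwrite('pics/z.png',cv2.convertScaleAbs(cv2.resize(im[80:320,200:440],None,fx=2.5,fy=2.5,interpolation=cv2.INTER_CUBIC),alpha=2))
E
```

```text
t: 49.4
position: [0.4717, -0.3095, -0.0303]
ee_rot: [0.692, -0.147, -0.692, -0.146]
force: [-1.2, 0.1, 0.1]
grip_width: 0.501
t: 49.9
position: [0.4718, -0.3092, -0.0304]
ee_rot: [0.692, -0.146, -0.692, -0.146]
force: [0.6, 0.1, 1.0]
grip_width: 0.154
t: 50.52
position: [0.4714, -0.3084, 0.1188]
ee_rot: [-0.691, 0.146, 0.692, 0.147]
force: [-0.6, -0.8, -1.1]
grip_width: 0.156
t 50.52 p [ 0.4714 -0.3084  0.1188] grip 0.156 F [-0.6 -0.8 -1.1] T [0.03 0.2  0.01]
[[-0.001, -0.405, -0.914], [0.001, -0.914, 0.405], [-1.0, -0.001, 0.001]] j [-0.07  0.63  0.79  1.87 -0.57  0.88 -0.99]
```

View pics/z.png

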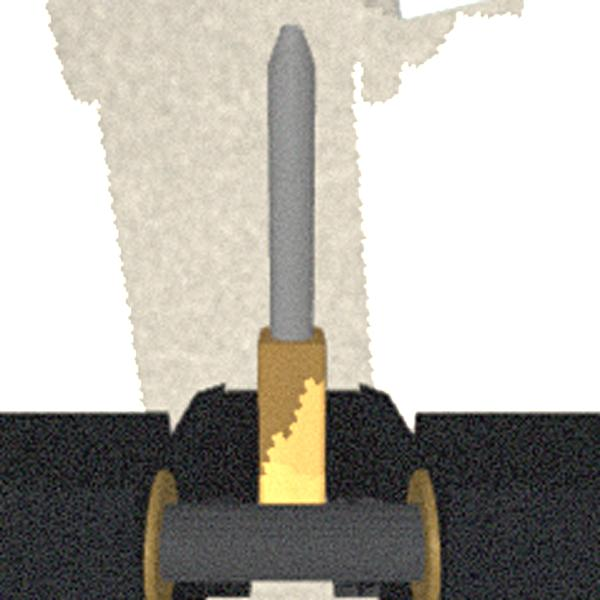

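Run:
```python
from h import *
d=load('w33.png'); s=observe(); R0=R.from_quat(s['ee_rot']).as_matrix(); p0=np.array(s['position'])
t=px2w(d,316.0,90.6,p0[2]+.0374); print(t, 'tip in tool',R0.T@(t-p0))
ti=R0.T@(t-p0)
e=jarT(.5568,-.0592,JW,[[-.04,.07,.0]])[0]
psi=JW-np.pi
tcp=np.array([e[0],e[1],.0446])-Rt(psi)@np.array([0,ti[1],ti[2]]); print('e',e,'tcp',tcp)
plan([tcp[0]-.03,tcp[1]+.007,.12],psi)
```

```text
[ 0.54610714 -0.34150011  0.15565946] tip in tool [-3.75887184e-02 -1.07336589e-05 -8.19777658e-02]
e [0.5330787  0.01785388 0.        ] tcp [0.45308341 0.03577338 0.0446    ]
from [ 0.4711 -0.3083  0.1183] psi 2.725 ROW [-0.12, -30.16, 18.59] [-11.24, 0.13, 0.04]
```

```bash
python3 -m handwheel '[[-2.5,-5,6,-2,0,0],[-2.5,-10,12,-5,0,0],[-2.5,-30.2,18.6,-11.2,0,0],[-2.5,-30.2,18.6,-11.2,0,0],[-2.5,-30.2,18.6,-11.2,0,0],[-2.5,-30.2,18.6,-11.2,0,0],[-2.5,-30.2,18.6,-11.2,0,0],[-2.5,-30.2,18.6,-11.2,0,0]]'
python3 - <<'E'
from h import *
state(); plan([.4531,.0358,.09],JW-np.pi)
E
```

```text
t: 51.58
position: [0.4232, 0.0415, 0.1439]
ee_rot: [-0.702, 0.079, 0.703, 0.078]
force: [-0.5, -0.5, -1.0]
grip_width: 0.157
t 51.58 p [0.4232 0.0415 0.1439] grip 0.157 F [-0.5 -0.5 -1. ] T [-0.08  0.21 -0.04]
[[-0.002, -0.22, -0.976], [-0.001, -0.976, 0.22], [-1.0, 0.002, 0.001]] j [-0.93  0.34  0.87  2.19 -0.38  0.76 -1.6 ]
from [0.4232 0.0415 0.1439] psi 2.92 ROW [5.38, -0.11, -3.04] [-0.05, 0.07, -0.1]
```

```bash
python3 -m handwheel '[[5,-0.1,-2,0,0,0],[9.9,-0.1,-3,0,0,0],[9.9,-0.1,-3,0,0,0],[9.9,-0.1,-3,0,0,0],[9.9,-0.1,-3,0,0,0]]'
python3 - <<'E'
from h import *
state(); plan([.4531,.0358,.0446],JW-np.pi); d=snap('wrist','w34.png')
im=d['img'];cv2.imwrite('pics/z.png',cv2.convertScaleAbs(cv2.resize(im[20:260,220:440],None,fx=2.5,fy=2.5,interpolation=cv2.INTER_CUBIC),alpha=2))
E
```

```text
t: 52.2
position: [0.4544, 0.0365, 0.0473]
ee_rot: [0.704, -0.078, -0.702, -0.079]
force: [0.1, 0.3, -0.9]
grip_width: 0.155
t 52.2 p [0.4544 0.0365 0.0473] grip 0.155 F [ 0.1  0.3 -0.9] T [0.02 0.13 0.05]
[[0.003, -0.22, -0.975], [0.001, -0.975, 0.22], [-1.0, -0.001, -0.002]] j [-0.7   0.57  0.66  2.17 -0.63  0.59 -1.37]
from [0.4544 0.0365 0.0473] psi 2.919 ROW [0.27, 0.1, 0.11] [-0.1, -0.13, 0.09]
```

View pics/z.png

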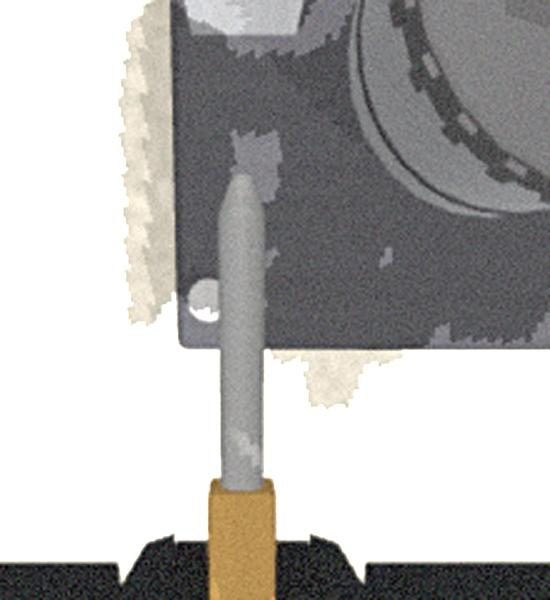

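```bash
python3 -m handwheel '[[0.25,0.05,0,0,0,0],[0.25,0.05,0,0,0,0],[0.25,0.05,0,0,0,0]]'
python3 - <<'E'
from h import *
state(); d=snap('wrist','w35.png'); overlay('w35.png','z.png',(220,0,440,240),2.5,0,0,2)
s=observe(); R0=R.from_quat(s['ee_rot']).as_matrix(); p0=np.array(s['position'])
for L in (.082,.0465): # tip pos in jar frame
    t=p0+R0@[-.0374,0,-L]; c,sn=np.cos(-JW),np.sin(-JW); r=t[:2]-[JX,JY]; print(c*r[0]-sn*r[1],sn*r[0]+c*r[1],t[2])
E
```

```text
t: 52.62
position: [0.4534, 0.0363, 0.0433]
ee_rot: [0.703, -0.078, -0.703, -0.078]
force: [-0.7, -1.0, -1.5]
grip_width: 0.152
t 52.62 p [0.4534 0.0363 0.0433] grip 0.152 F [-0.7 -1.  -1.5] T [-0.01  0.13 -0.  ]
[[0.0, -0.22, -0.976], [0.0, -0.976, 0.22], [-1.0, -0.0, -0.0]] j [-0.7   0.58  0.65  2.18 -0.64  0.59 -1.37]
-0.03958948575548814 0.07073334022975962 0.08061885023519307
-0.07508947094179332 0.07076563299492562 0.08061585867460884
```

View pics/z.png

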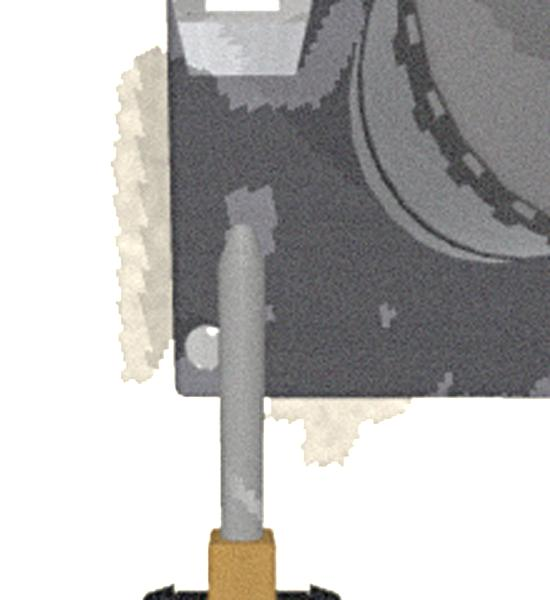

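Run:
```python
from h import *
d=load('w35.png')
for n,P in dict(eyeface=[[-.003,.058,.07],[-.003,.082,.07],[-.003,.058,.094],[-.003,.082,.094]],hole=[[-.003,.0635,.0755],[-.003,.0765,.0885]],sleeve=[[.005,.058,.094],[.005,.082,.094],[.005,.058,.07]]).items():
    print(n,np.round((w2px(d,jarT(JX,JY,JW,P))-[220,0]+.5)*2.5,0).tolist())
snap('scene','s35.png'); im=cv2.imread('pics/s35.png'); cv2.imwrite('pics/z.png',cv2.convertScaleAbs(cv2.resize(im[150:270,230:370],None,fx=5.5,fy=5,interpolation=cv2.INTER_CUBIC),alpha=2))
im=cv2.imread('pics/w35.png'); cv2.imwrite('pics/z2.png',cv2.convertScaleAbs(cv2.resize(im[0:60,270:360],None,fx=8,fy=8,interpolation=cv2.INTER_CUBIC),alpha=1.0))
```

```text
eyeface [[310.0, 22.0], [181.0, 22.0], [324.0, -39.0], [168.0, -38.0]]
hole [[282.0, 10.0], [206.0, -22.0]]
sleeve [[325.0, -100.0], [167.0, -100.0], [311.0, -28.0]]
```

View pics/z2.png

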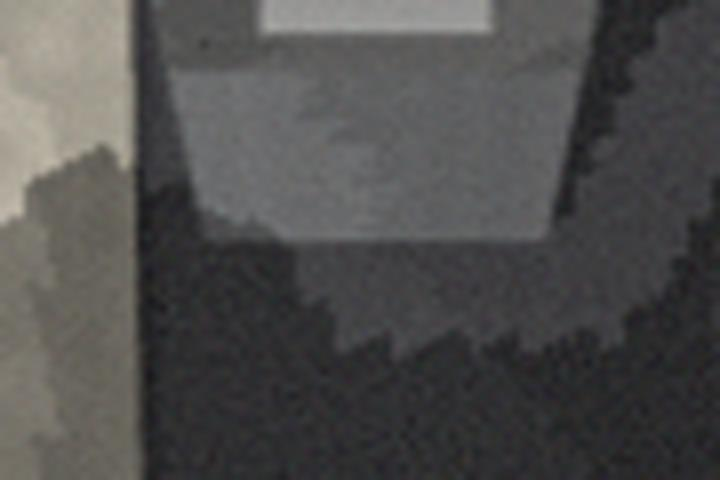

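View pics/z.png

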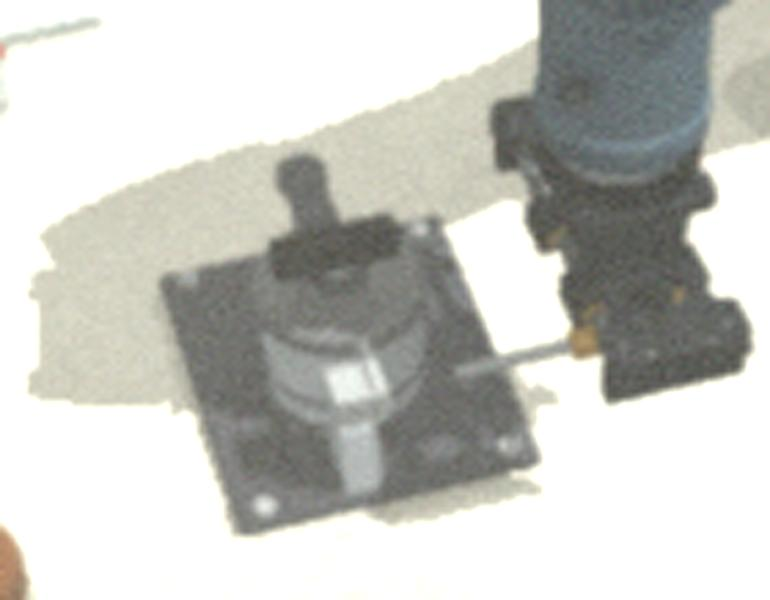

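```bash
python3 -m handwheel '[[-0.12,0,0,0,0,0],[-0.12,0.03,-1.5,0,0,0],[-0.12,0.03,-3,0,0,0],[-0.12,0.03,-3,0,0,0],[-0.12,0.03,-3,0,0,0]]'
cat > tip.py <<'E'
from h import *
s=state(); R0=R.from_quat(s['ee_rot']).as_matrix(); p0=np.array(s['position'])
t=p0+R0@[-.0374,0,-.082]; c,sn=np.cos(-JW),np.sin(-JW); r=t[:2]-[JX,JY]; print('tip jar',np.round([c*r[0]-sn*r[1],sn*r[0]+c*r[1],t[2]],4))
E
python3 tip.py; python3 -c "
from h import *
d=snap('wrist','w36.png'); cv2.imwrite('pics/z.png',cv2.convertScaleAbs(cv2.resize(d['img'][0:240,220:440],None,fx=2.5,fy=2.5,interpolation=cv2.INTER_CUBIC),alpha=1.6))"
```

```text
t: 53.35
position: [0.4824, 0.029, 0.0441]
ee_rot: [-0.703, 0.078, 0.703, 0.078]
force: [0.0, 0.3, -0.9]
grip_width: 0.154
t 53.35 p [0.4824 0.029  0.0441] grip 0.154 F [ 0.   0.3 -0.9] T [-0.    0.24 -0.02]
[[-0.001, -0.22, -0.976], [-0.0, -0.976, 0.22], [-1.0, 0.0, 0.001]] j [-0.66  0.61  0.65  2.11 -0.63  0.63 -1.36]
tip jar [-0.0098  0.0701  0.0815]
```

View pics/z.png

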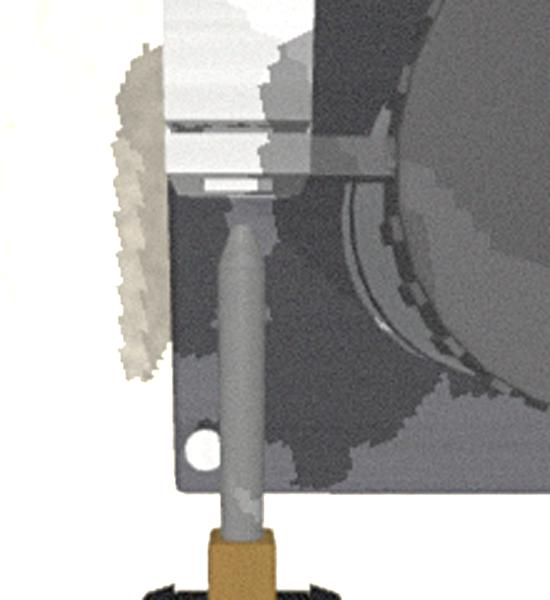

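```bash
python3 -m handwheel '[[0,-0.04,-1,0,0,0],[0,-0.04,-2,0,0,0],[0,-0.04,-2,0,0,0]]'; python3 tip.py; python3 -m handwheel '[[0,0,-0.8,0,0,0],[0,0,-1.5,0,0,0],[0,0,-1.5,0,0,0]]'; python3 tip.py;  python3 -c "
from h import *
d=snap('wrist','w37.png'); cv2.imwrite('pics/z.png',cv2.convertScaleAbs(cv2.resize(d['img'][0:240,220:440],None,fx=2.5,fy=2.5,interpolation=cv2.INTER_CUBIC),alpha=1.6))"
```

```text
t: 53.78
position: [0.5035, 0.0249, 0.0445]
ee_rot: [0.703, -0.078, -0.702, -0.078]
force: [-0.5, 0.3, -0.8]
grip_width: 0.152
t 53.77 p [0.5035 0.0249 0.0445] grip 0.152 F [-0.5  0.3 -0.8] T [-0.02  0.11 -0.02]
[[0.001, -0.22, -0.976], [-0.0, -0.976, 0.22], [-1.0, 0.0, -0.001]] j [-0.64  0.64  0.65  2.06 -0.63  0.65 -1.36]
tip jar [0.0116 0.0707 0.082 ]
t: 54.15
position: [0.5175, 0.0217, 0.0444]
ee_rot: [0.703, -0.078, -0.703, -0.078]
force: [0.3, 0.4, -0.4]
grip_width: 0.155
t 54.15 p [0.5175 0.0217 0.0444] grip 0.155 F [ 0.3  0.4 -0.4] T [ 0.04  0.16 -0.01]
[[0.001, -0.22, -0.976], [-0.0, -0.976, 0.22], [-1.0, 0.0, -0.001]] j [-0.62  0.66  0.65  2.02 -0.63  0.67 -1.35]
tip jar [0.0261 0.0706 0.0818]
```

View pics/z.png

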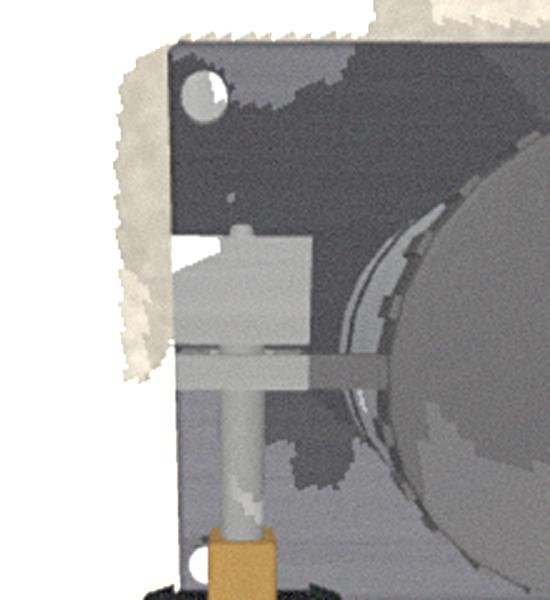

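```bash
python3 -m handwheel '[[0,0,-0.8,0,0,0],[0,0,-1.5,0,0,0],[0,0,-1.5,0,0,0],[0,0,-1.5,0,0,0]]'; python3 tip.py;  python3 -c "
from h import *
d=snap('wrist','w38.png'); cv2.imwrite('pics/z.png',cv2.convertScaleAbs(cv2.resize(d['img'][0:300,200:480],None,fx=2,fy=2,interpolation=cv2.INTER_CUBIC),alpha=1.6))"
```

```text
t: 54.7
position: [0.5313, 0.0186, 0.0443]
ee_rot: [-0.703, 0.078, 0.703, 0.078]
force: [-0.3, -0.0, -0.7]
grip_width: 0.155
t 54.7 p [0.5313 0.0186 0.0443] grip 0.155 F [-0.3 -0.  -0.7] T [-0.    0.13 -0.02]
[[-0.0, -0.22, -0.976], [0.0, -0.976, 0.22], [-1.0, 0.0, 0.0]] j [-0.61  0.67  0.65  1.98 -0.63  0.69 -1.35]
tip jar [0.0403 0.0706 0.0816]
```

View pics/z.png

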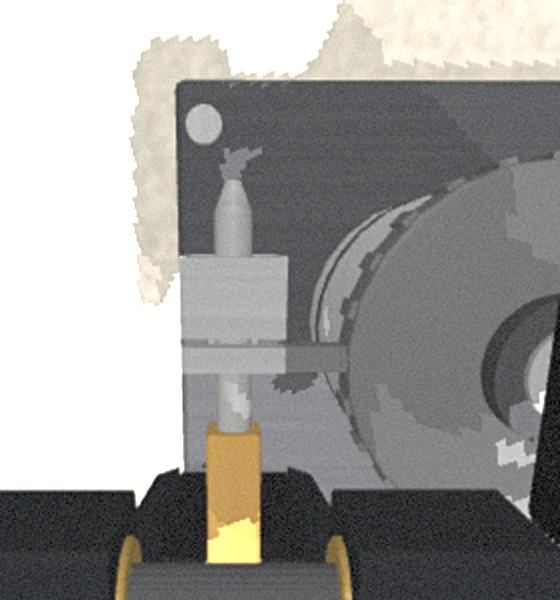

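```bash
python3 -m handwheel '[[0.1,0,-0.4,0,0,0],[0.1,0,-0.7,0,0,0],[0.1,0,-0.7,0,0,0],[0.1,0,-0.7,0,0,0]]'; python3 tip.py; python3 -m handwheel '[[0,0,0,0,0,0],[0,0,0,0,0,0],[0,0,0,0,0,0],[0,0,0,0,0,0]]' 0.25;  python3 -c "
from h import *
state();d=snap('wrist','w39.png'); cv2.imwrite('pics/z.png',cv2.convertScaleAbs(cv2.resize(d['img'][0:300,200:480],None,fx=2,fy=2,interpolation=cv2.INTER_CUBIC),alpha=1.6))"
```

```text
t: 55.25
position: [0.5382, 0.0171, 0.0433]
ee_rot: [-0.703, 0.078, 0.703, 0.078]
force: [0.7, -0.2, -0.6]
grip_width: 0.155
t 55.25 p [0.5382 0.0171 0.0433] grip 0.155 F [ 0.7 -0.2 -0.6] T [-0.    0.11 -0.04]
[[-0.0, -0.22, -0.976], [0.0, -0.976, 0.22], [-1.0, 0.0, 0.0]] j [-0.6   0.68  0.65  1.97 -0.63  0.7  -1.35]
tip jar [0.0473 0.0706 0.0807]
t: 55.75
position: [0.5383, 0.0171, 0.0434]
ee_rot: [0.703, -0.078, -0.703, -0.078]
force: [-0.0, 0.2, -0.3]
grip_width: 0.247
t 55.75 p [0.5383 0.0171 0.0434] grip 0.247 F [-0.   0.2 -0.3] T [-0.03  0.14  0.01]
[[0.0, -0.22, -0.976], [-0.0, -0.976, 0.22], [-1.0, -0.0, -0.0]] j [-0.6   0.68  0.65  1.97 -0.63  0.7  -1.35]
```

View pics/z.png

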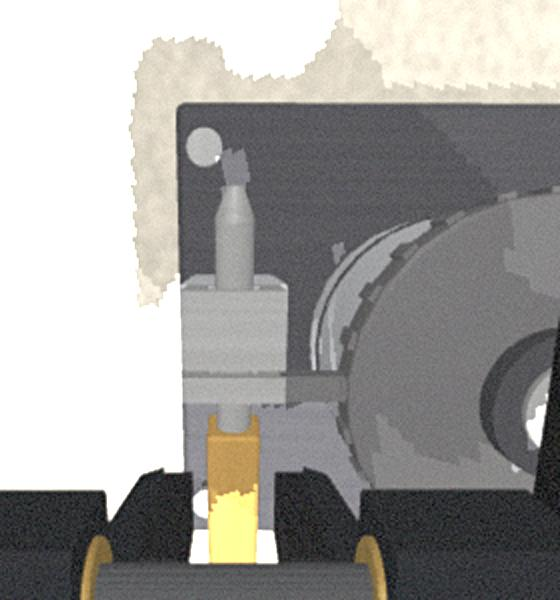

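Released; the pin tilts slightly but stays in. I'll retract straight up and check again.

```bash
python3 -m handwheel '[[-2,0,0,0,0,0],[-5,0,0,0,0,0],[-10,0,0,0,0,0],[-16,0,0,0,0,0],[-19,0,2,0,0,0],[-19,0,6,0,0,0],[-19,0,6,0,0,0]]'; python3 -m handwheel '[[0,0,0,0,0,0],[0,0,0,0,0,0],[0,0,0,0,0,0],[0,0,0,0,0,0]]'; python3 -c "
from h import *
state();d=snap('wrist','w40.png');snap('scene','s40.png');snap('top','t40.png'); overlay('w40.png','z.png',(180,20,440,220),3,0,0,2)
im=cv2.imread('pics/s40.png'); cv2.imwrite('pics/z2.png',cv2.convertScaleAbs(cv2.resize(im[150:270,230:370],None,fx=5.5,fy=5,interpolation=cv2.INTER_CUBIC),alpha=2))
for u,v in ((0,0),):pass"
```

```text
t: 56.68
position: [0.4777, 0.031, 0.2342]
ee_rot: [-0.702, 0.077, 0.703, 0.079]
force: [0.7, -0.2, -0.9]
grip_width: 0.247
t: 57.18
position: [0.48, 0.0299, 0.2332]
ee_rot: [-0.703, 0.079, 0.703, 0.078]
force: [0.9, -0.2, 0.2]
grip_width: 0.248
t 57.17 p [0.48   0.0299 0.2332] grip 0.248 F [ 0.9 -0.2  0.2] T [ 0.02  0.14 -0.01]
[[-0.0, -0.22, -0.975], [-0.001, -0.975, 0.22], [-1.0, 0.001, 0.0]] j [-0.93  0.3   0.94  1.98 -0.28  1.   -1.65]
```

View pics/z.png

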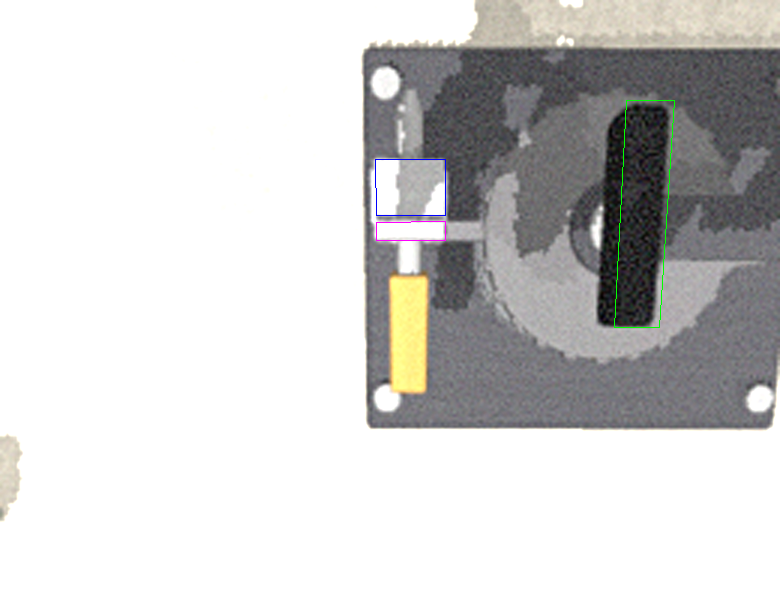

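View pics/z2.png

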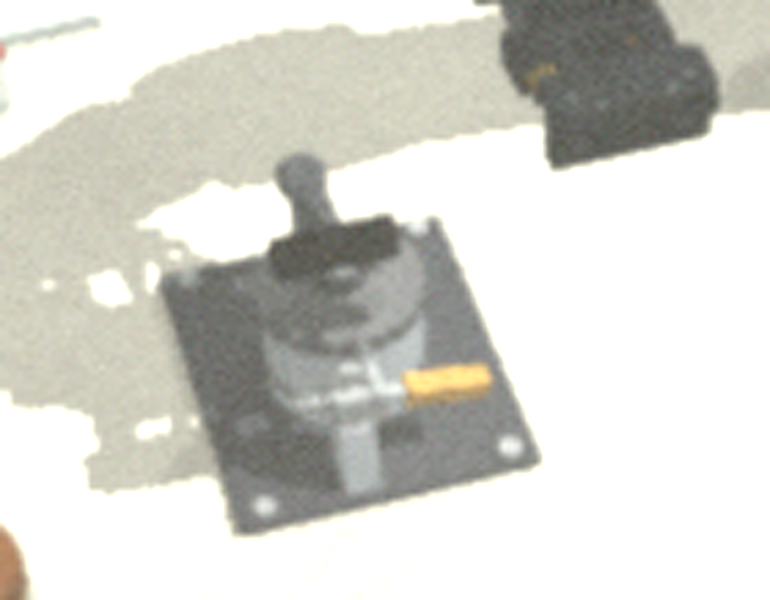

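View pics/s40.png

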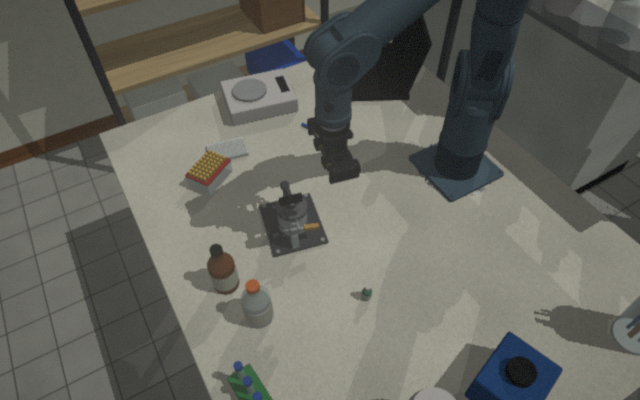

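```bash
python3 -c "
from h import *
d=load('w40.png'); t=px2w(d,409/3+180-.3,90/3+20-.3,.086); c,sn=np.cos(-JW),np.sin(-JW); r=t[:2]-[JX,JY]; print('tip jar',c*r[0]-sn*r[1],sn*r[0]+c*r[1])
print(finish_job())"
```

```text
tip jar 0.045937944959805736 0.07026353729519628
the job is handed in; nothing more can be done
None
```

I carried out the full sequence and handed the job in at about 57 s of the 210 s allowed; no verdict was reported. I unscrewed the cap to about 1.88 rad over the jar and swung it to about 1.72 rad. All four stones on the bench went into the jar. I then swung the cap home, screwed it shut against its stop, and pushed the lock pin through the cap's eye and the sleeve.

**Last checks**
- **Pin:** the tip measures about 41 mm past `jar_eye`, about 23 mm out of the sleeve's far end, and within 1 mm sideways. It tilted slightly on release and stayed put. The gripper is open and clear of it.
- **Cap and arm:** the T-grip and eye match the model for a shut cap and a home arm to within about 2 mm.
- **Stones:** I saw four in the jar before closing. The scene and top pictures showed none left on the bench, though the arm hid part of the top view.
- **Vial and marker:** the vial was still standing, with no visible shift in the last scene picture. The marker was mostly hidden by the arm there. It was in place by eye in a picture taken before I went for the pin, and I did not check it again after that.

**What failed or disagreed**
- **Tool point:** the fingertips turned out to end about 35 mm above the reported tool position. My first grip on the cap closed on air, so I found the offset by touching the bar and corrected for it from then on.
- **Pin moved:** the pin was knocked aside on its own mid-run, and I measured its position again before picking it up.

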